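# Reload the chill plate on the seafood stall

## Robot

A 6-joint arm with a two-finger parallel gripper is mounted at the origin on the work surface. World frame = base frame: x ahead of the robot, y to its left, z up, the work surface at z = 0. Lengths are in m, angles in rad, forces in N, time in s.
With the tool pointing down it reaches from about 0.35 to 0.85 m from the base axis. Payload 8.1 kg.
Tool frame: the origin (TCP) lies at the very end of the fingers, on their centre line; the grasp point (between the pads) lies 19 mm behind it (robot.pinch_z is the z of the grasp point in the tool frame, in m); z points along the fingers, y is the direction in which the jaws open and shut (so a half turn about z gives the same grasp; the last joint's range is limited). The gripper opens to 93 mm and grips with 3 to 60 N. Pads are 15 mm wide; open, the fingers measure 128 mm over their backs; the gripper's body (75 mm by 188 mm) begins 65 mm behind the grasp point.
Start: joints at [1.11, 0.13, 1.488, -0, 1.523, -0.085], TCP at [0.22, 0.558, 0.185] pointing down, gripper open.
Joint ranges: [-2.96, 2.96], [-0.89, 2.26], [0.02, 2.5], [-1.34, 4.48], [0, 2.73], [-2.66, 2.66]. Speed limits (rad/s): [2.39, 2.39, 2.79, 3.14, 3.14, 3.14].

## Interface

Orientations are given as a rotation vector (axis times angle).
In Python, from plant import robot gives the robot as it stands.
- The arm moves only by the tool drive_tool, never from a script. Its argument "steps" is a list of rows, each an object of numbers: "jaw": the opening, from 0 (shut) to 1 (fully open); "tx", "ty", "tz": the shift along the tool's x, y, z scaled (see below); "turn": the turn about the tool's z scaled (see below). A call has 1 to 12 rows; each row is the pose to reach, as a shift and turn from the pose commanded when the call began, along the tool's axes at that moment, turning the shorter way round; what a row does not reach only later rows make up. The controller multiplies each number of a shift by 0.3 m and each number of a turn by 180 degrees. A row lasts 1/10 s, in which the tool goes at most 50 mm and 8.59 degrees, less where a joint would pass 70% of its speed; a pose out of reach is approached as far as the arm can. A call with a number of a shift or a turn outside -1 to 1 is refused whole. A call with a gripper value outside its range is refused whole. The fingers move at their own pace and stop on an object; "force" is the grip in N (left out, the last holds). Time passes only in rows, so rows that repeat a pose let the fingers close. It gives the time, the measured TCP pose, the force and the opening at its end, in the units of the state.
- robot.read_state(): the state, without advancing time (a new reading comes with each control period).
- robot.read_camera(name): name is "scene" or "top"; returns (picture, depth): 400x640x3 uint8, blue, green, red; 400x640 float32, m along the optical axis (not along the pixel's ray), 0 where there is no reading.
- robot.get_calibration(name): a dict with "fx", "fy", "cx", "cy" (pixels), "eye" and "attitude" of the camera in the world. Camera axes: x right, y down, z forward; pixel columns grow to the right and rows downward; lengths in m; the calibration is good to about 2 mm. A picture is of the moment at which its call begins. get_calibration takes no time and is no camera call.
- robot.close_job(): hands the job in, once; it reports no verdict.
The state is a dict: "t": time; "q": joint angles; "dq": joint speeds; "joint_torque": joint torques, N m; "tool_pos": TCP position; "orientation": TCP orientation; "force": force on the tool from outside, world axes, zero at the start; "wrist_torque": the same for the moment, N m; "opening": finger opening in m.
Only numpy, scipy, OpenCV 4.12 (cv2) and the standard library are available. Lean on these libraries where they do the work, as an engineer would, in place of code of your own. Each camera call takes 0.05 s, during which the arm holds its last target.

## Task

First turn the chill plate's dial until its pointer stands at the round dot, and leave it there while you change the stock: set the two empty open tubs from the metal plate upright on the ribbed drain tray, and set every lidded jar from the white cutting board upright and wholly on the metal plate, putting them down gently without dropping them. Only when all are in place, turn the dial so that its pointer stands at the arrow. Leave the other things on the counter where they are.

Things in the scene. Friction and masses are not known exactly. Their poses are not given: they have to be found in the camera images.
- chiller: fixed countertop chill plate: grey box 340 x 250 x 40 mm, turned up to 0.2 rad. Origin: centre of its underside; +x points from its dial panel (near the robot) to its metal plate. Bare metal plate 220 x 230 mm (x, y), centred 50 mm along +x, top 46 mm above the table, flat with no rim. The dial's upright axis stands at x = -115 mm, y = 0
- plate (a point): centre of the top face of the metal plate; axes as chiller
- dial (a joint): the dial's angle, rad, 0 to 4.7 between its stops; grows as it is turned clockwise seen from above. At 0 the pointer stands 2.35 rad anticlockwise from the chiller's +x. It stays where it is left (friction about 0.05 N m). The dot is at 0.70; the arrow is somewhere between 2.2 and 3.65
- dial_grip (a point): on the dial's axis, 70 mm above the table, at the height to grip. The dial is black: a flat round skirt 72 mm across whose top is 46 mm above the table, with an upright bar grip along the pointer direction, 50 mm long, 14 mm wide, from the skirt to 80 mm above the table. This point turns with the dial: its +x axis is the pointer direction, a white line on the skirt and on one half of the bar's top
- pointer (a point): tip of the dial's white pointer line, 38 mm from the axis; turns with the dial
- dot (a point): where the pointer tip must be for the round dot: 38 mm from the dial's axis. The dot itself is a black disc 11 mm across on the light panel, just outside the dial's skirt (47 mm from the axis), on the chiller's +y side
- arrow (a point): where the pointer tip must be for the arrow: 38 mm from the dial's axis. The arrow is a black V 12 mm long on the panel just outside the skirt, its point towards the dial's axis; its place differs from start to start
- board: fixed white cutting board 220 x 220 x 16 mm, smooth; origin: centre of its underside. On the robot's left or right. The jars start on it
- drain: fixed dark steel drain tray with narrow ribs, 220 x 220 x 16 mm, flat top without rim (ribs under 1 mm); origin: centre of its underside. On the side opposite to the board
- jar1: lidded jar: upright cylinder 52 mm across (lid 54), 54 mm tall, 110 to 220 g, clear with orange contents and a white lid. Origin: centre of its underside, z up when upright. Two to four of the four jars are present
- jar2: lidded jar: upright cylinder 52 mm across (lid 54), 54 mm tall, 110 to 220 g, clear with orange contents and a white lid. Origin: centre of its underside, z up when upright. Two to four of the four jars are present
- jar3: lidded jar: upright cylinder 52 mm across (lid 54), 54 mm tall, 110 to 220 g, clear with orange contents and a white lid. Origin: centre of its underside, z up when upright. Two to four of the four jars are present
- jar4: lidded jar: upright cylinder 52 mm across (lid 54), 54 mm tall, 110 to 220 g, clear with orange contents and a white lid. Origin: centre of its underside, z up when upright. Two to four of the four jars are present
- tub1: empty open white tub, no lid: 46 mm across at the foot, 56 mm at the rim, 52 mm tall, wall 3 mm, 50 g. Origin: centre of its underside, z up when upright. Starts on the metal plate
- tub2: empty open white tub, no lid: 46 mm across at the foot, 56 mm at the rim, 52 mm tall, wall 3 mm, 50 g. Origin: centre of its underside, z up when upright. Starts on the metal plate
- spray: bystander: white spray bottle with red trigger head, 64 mm across, 152 mm tall, on the table. Origin: centre of its underside
- sauce: bystander: dark sauce bottle with paper label, 56 mm across, 140 mm tall, on the table. Origin: centre of its underside
- bowl: bystander: steel dish 80 mm across, 30 mm tall, on the table. Origin: centre of its underside
- scoop: bystander: spoon 200 mm long lying on the table
- card1: bystander: blank yellow card on a small steel foot, 85 mm wide, 59 mm tall. Origin: centre of its underside
- card2: bystander: blank yellow card on a small steel foot, 85 mm wide, 59 mm tall. Origin: centre of its underside
- shell: bystander: small beige shell 44 mm across, 18 mm tall, lying on the cutting board among the jars. Origin: centre of its underside
Not all that is in view belongs to the job. Leave any blue look-alike of the tub1 alone.

How it is judged:
By the outcome, as a careful person would: the job done as asked, in the order asked, and still so for the second after the job is handed in, with the robot touching nothing.
Of jar1, jar2, jar3, jar4 only 2 to 4 are there at a start; the rules pass over those that are not, and their reading is None.
At some moment in a run one of jar1, jar2, jar3, jar4 may be knocked a few centimetres aside while the robot is not near it.
It also fails if it takes over 210 s, if anything falls off the work surface, if the arm or the gripper's body presses on something with over 40 N, if the wrist force passes 120 N, or if a joint passes its speed limit or range.

## Working session

There is one attempt and no reset: what is moved stays moved. The work goes in short steps, Python scripts to look and compute and a tool call to move; the robot and the scene stay as the last step left them, time stands still between calls to the robot, and variables do not carry over. Pictures are saved under pics/ and viewed, and the job is handed in when it is done.

Besides the shell and the picture viewer there is one more tool, called after "Emit:" as a command line: name --argument value ..., lists and objects as JSON in quotes. drive_tool: Moves the arm, as the interface text tells. Its arguments: {"type":"object","properties":{"steps":{"type":"array"},"force":{"type":"number"}},"required":["steps"]}

```bash
ls; mkdir -p pics; python3 - <<'E'
from plant import robot
import cv2
s=robot.read_state();print(s)
for n in("scene","top"):
    p,d=robot.read_camera(n);cv2.imwrite(f"pics/{n}0.png",p)
    print(robot.get_calibration(n))
E
```

```text
pics
{'t': 0.0, 'q': array([ 1.10961066e+00,  1.31152843e-01,  1.48927232e+00, -5.74831579e-05,
        1.52297107e+00, -8.54125889e-02]), 'dq': array([ 0.00273425, -0.00097578, -0.00082951, -0.0006765 ,  0.00082184,
        0.00015562]), 'joint_torque': array([-2.38267472e-03, -5.59844649e+01, -4.91755271e+01,  7.67193222e-02,
        3.54189088e-02, -8.86258772e-05]), 'tool_pos': array([0.21992605, 0.55757316, 0.18349628]), 'orientation': array([-5.86711108e-01, -3.08588007e+00,  2.75186798e-03]), 'force': array([0.11105867, 0.22804966, 0.5019594 ]), 'wrist_torque': array([ 0.03191385, -0.00199599,  0.02504544]), 'opening': 0.0930995822619997}
{'fx': 454.20235819851456, 'fy': 454.20235819851456, 'cx': 319.2237710935269, 'cy': 197.03420572054173, 'eye': array([1.10574263, 0.53184831, 1.0664194 ]), 'attitude': array([-1.07827938, -2.4984802 ,  0.88986593])}
{'fx': 382.8689764714207, 'fy': 382.8689764714207, 'cx': 316.0100882537277, 'cy': 199.4610193005714, 'eye': array([ 0.3788516 , -0.01086946,  0.99677561]), 'attitude': array([-2.09948168,  2.14133653, -0.1442672 ])}
```

View pics/top0.png

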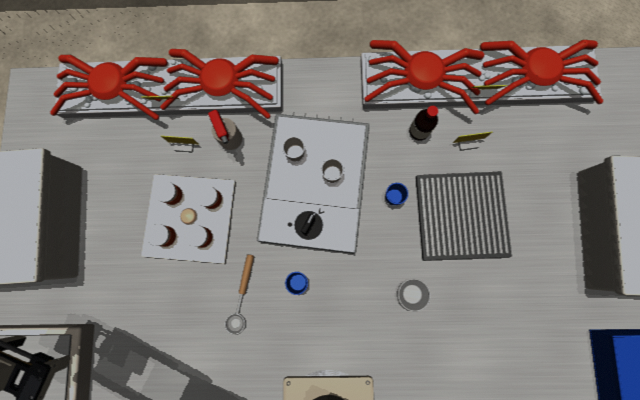

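View pics/scene0.png

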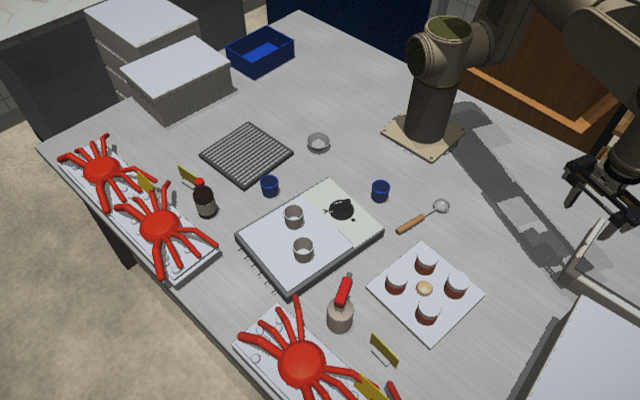

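The top view has world x pointing up and y pointing left. It shows the board at about (190,218) with four jars and the shell, the chiller at (315,180) with two white tubs at (294,148) and (332,171), and the drain at (463,215). Blue look-alikes are at (395,194) and (297,283). I'll enlarge it and measure.

```bash
cat > h.py <<'E'
import numpy as np,cv2
from scipy.spatial.transform import Rotation as R
from plant import robot
def cal(n):
    c=robot.get_calibration(n);return c,R.from_rotvec(c['attitude']).as_matrix()
def w(n,u,v,z):
    c,M=cal(n);r=M@np.array([(u-c['cx'])/c['fx'],(v-c['cy'])/c['fy'],1]);return c['eye']+r*(z-c['eye'][2])/r[2]
def px(n,P):
    c,M=cal(n);q=M.T@(np.array(P)-c['eye']);return c['fx']*q[0]/q[2]+c['cx'],c['fy']*q[1]/q[2]+c['cy']
def cloud(n,d):
    c,M=cal(n);v,u=np.mgrid[0:400,0:640]
    P=np.stack([(u-c['cx'])/c['fx']*d,(v-c['cy'])/c['fy']*d,d],-1)@M.T+c['eye'];P[d==0]=np.nan;return P
def crop(n,p,box,k,name):
    x0,y0,x1,y1=box;cv2.imwrite('pics/'+name,cv2.resize(p[y0:y1,x0:x1],None,fx=k,fy=k,interpolation=cv2.INTER_CUBIC))
E
python3 - <<'E'
from h import *
p,d=robot.read_camera('top');np.save('d.npy',d)
crop('top',p,(250,105,380,260),5,'c1.png') if 0 else crop('top',p,(250,105,380,260),3.8,'c1.png')
crop('top',p,(135,165,245,270),5,'c2.png')
crop('top',p,(280,195,340,250),10,'c3.png')
P=cloud('top',d)
for (u,v) in [(190,245),(340,140),(463,215),(250,250),(330,215)]: print(u,v,P[v,u])
# blobs by height
from scipy import ndimage as nd
for nm,(x0,y0,x1,y1),zl in [('jar',(140,170,240,265),(.062,.08)),('tub',(265,115,365,200),(.085,.11))]:
    Z=P[y0:y1,x0:x1]; m=(Z[...,2]>zl[0])&(Z[...,2]<zl[1]); l,k=nd.label(m)
    for i in range(1,k+1):
        q=Z[l==i]
        if len(q)>15: 
            (c,r)=cv2.minEnclosingCircle(q[:,:2].astype(np.float32)); print(nm,len(q),c,r,np.median(q,0))
E
```

```text
190 245 [0.43235722 0.34475807 0.01513455]
340 140 [ 0.69381417 -0.04771431  0.04374088]
463 215 [ 0.49516789 -0.35585673  0.01732325]
250 250 [ 0.4174568   0.19284387 -0.00343189]
330 215 [ 0.49963505 -0.01738455  0.03857527]
jar 365 (0.5648542046546936, 0.3943037986755371) 0.027299942448735237 [0.5649653  0.39350714 0.06901642]
jar 368 (0.551744818687439, 0.2895205020904541) 0.027492444962263107 [0.55201751 0.28841359 0.06922402]
jar 382 (0.4555905759334564, 0.40663209557533264) 0.027647152543067932 [0.45577113 0.40524302 0.06896612]
jar 385 (0.4525088667869568, 0.31126272678375244) 0.027454838156700134 [0.45136594 0.31055318 0.06923331]
tub 133 (0.6626162528991699, 0.0675554871559143) 0.02816763147711754 [0.6686439  0.06959038 0.09521587]
tub 132 (0.6041091680526733, -0.02543780766427517) 0.02776751108467579 [ 0.61357634 -0.02680614  0.09610917]
```

View crops.

View pics/c1.png

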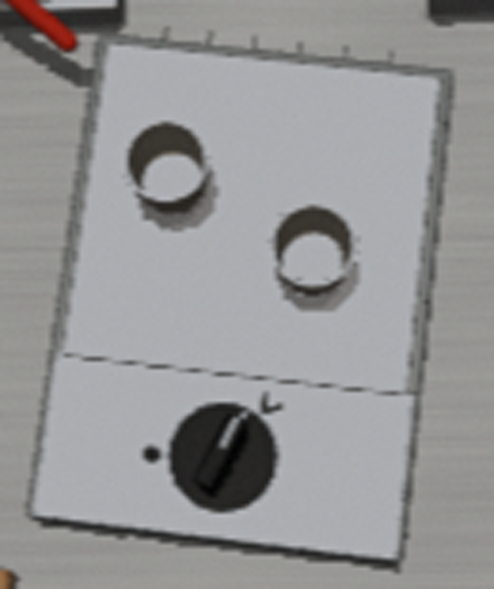

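View pics/c2.png

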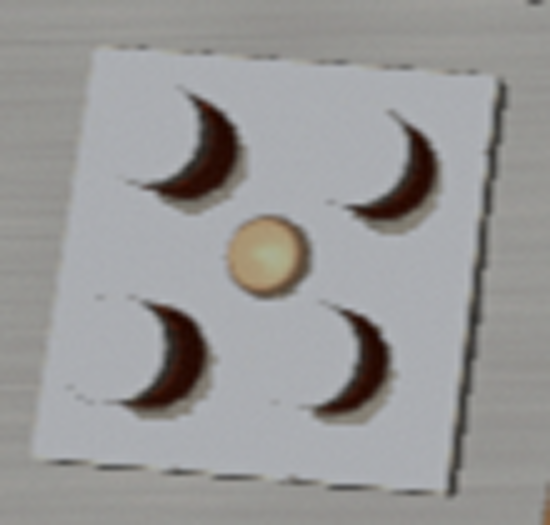

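View pics/c3.png

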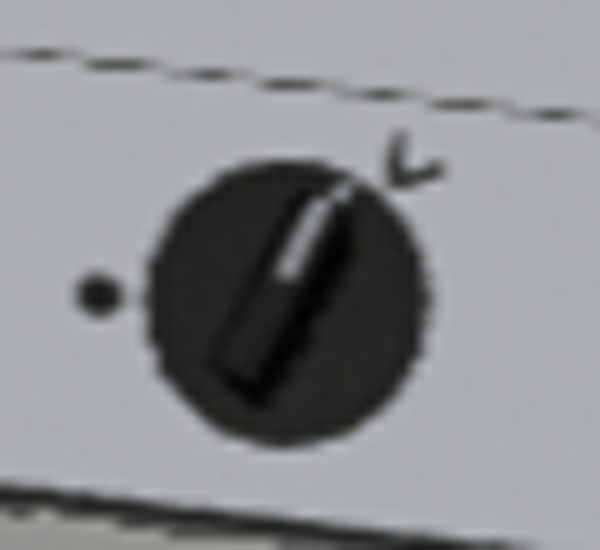

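```bash
python3 - <<'E'
from h import *
c3=lambda x,y,z: w('top',(x+.5)/10-.5+280,(y+.5)/10-.5+195,z)[:2]
c1=lambda x,y,z: w('top',(x+.5)/3.8-.5+250,(y+.5)/3.8-.5+105,z)[:2]
D=c3(288,303,.046)
a=lambda P:np.arctan2(*(P-D)[::-1])
print('dial',D)
for n,P in dict(dot=c3(99,296,.04),arrowtip=c3(394,187,.04),arrowL=c3(400,132,.04),arrowR=c3(442,168,.04),ptr=c3(352,183,.046)).items(): print(n,P,np.linalg.norm(P-D),a(P))
L,Rr=c1(65,353,.043),c1(412,393,.043); v=L-Rr; print('seam',L,Rr,np.linalg.norm(v),'yaw',np.arctan2(-v[0],v[1]))
T1,T2=c1(104,42,.046),c1(443,74,.046); v=T1-T2; print('back',T1,T2,np.linalg.norm(v),np.arctan2(-v[0],v[1]))
B1,B2=c1(34,515,.04),c1(398,555,.04); v=B1-B2; print('front',B1,B2,np.linalg.norm(v),np.arctan2(-v[0],v[1]))
P=cloud('top',np.load('d.npy'))
# tubs: foot/outer; drain/board rects
for nm,(x0,y0,x1,y1),(a0,b0) in [('plate',(255,105,380,260),(.036,.06)),('board',(135,165,245,270),(.010,.09)),('drain',(408,160,520,270),(.01,.03))]:
    Z=P[y0:y1,x0:x1].reshape(-1,3);m=(Z[:,2]>a0)&(Z[:,2]<b0);print(nm,cv2.minAreaRect(Z[m][:,:2].astype(np.float32)))
# card/sauce/spray points
for nm,(x0,y0,x1,y1) in dict(spray=(205,100,250,165),sauce=(405,100,445,145),blue1=(380,178,410,210),blue2=(282,268,312,298),crab=(270,40,300,120),card1=(160,130,200,155),card2=(450,128,495,155)).items():
    Z=P[y0:y1,x0:x1].reshape(-1,3);Z=Z[Z[:,2]>.03];print(nm,Z.min(0),Z.max(0))
E
```

```text
dial [0.47511277 0.03716674]
dot [0.47844931 0.08499954] 0.047949034596852486 1.5011548648205664
arrowtip [0.50448186 0.0103365 ] 0.03977945391727048 -0.7402531093131863
arrowL [0.51844535 0.00856467] 0.051920999677946236 -0.5834142261366966
arrowR [ 0.5090501  -0.00185039] 0.0517114953020955 -0.8549156549608972
ptr [0.50492746 0.02070587] 0.03405695061367239 -0.5044586286263907
seam [0.54715503 0.14216111] [ 0.51514068 -0.08807618] 0.23245242094960925 yaw -0.13816345235799504
back [0.76404552 0.11556626] [ 0.73408847 -0.11665798] 0.23414850908738088 -0.1282920209917626
front [0.43983261 0.16268434] [ 0.4093833  -0.07550005] 0.2401228138603904 -0.12714953627434356
plate ((0.6029046773910522, 0.037044450640678406), (0.28603410720825195, 0.3619372248649597), 82.02485656738281)
board ((0.497554749250412, 0.3268386125564575), (0.27299273014068604, 0.2286570966243744), 83.80121612548828)
drain ((0.49648576974868774, -0.35734638571739197), (0.22040054202079773, 0.22165195643901825), 1.1138017177581787)
spray [0.66132883 0.18036888 0.03012312] [0.81781044 0.31224855 0.15406247]
sauce [ 0.69894817 -0.32540808  0.03012133] [ 0.803644   -0.22225299  0.14331578]
blue1 [ 0.52271021 -0.21349195  0.0301522 ] [ 0.57584152 -0.15889381  0.05472395]
blue2 [0.30781102 0.04191802 0.03003688] [0.3603293  0.09321919 0.05553518]
crab [0.75296021 0.05782749 0.03005374] [0.94077239 0.13647638 0.07343683]
card1 [0.70435289 0.3328687  0.03009035] [0.71357649 0.41767953 0.06177823]
card2 [ 0.68967052 -0.43174154  0.03013749] [ 0.70009791 -0.3471962   0.06194537]
```

```bash
cat >> h.py <<'E'
def plan(x,y,z,phi=None):
    s=robot.read_state();M=R.from_rotvec(s['orientation']).as_matrix();p=s['tool_pos']
    ph=np.arctan2(M[1,1],M[0,1]); d=M.T@(np.array([x,y,z])-p)
    print('t %.2f pos'%s['t'],p.round(4),'phi %.4f'%ph,'q1 %.3f q6 %.3f'%(s['q'][0],s['q'][5]),'open %.4f'%s['opening'],'F',s['force'].round(1))
    print('tx %.4f ty %.4f tz %.4f (|d| %.3f)'%(*(d/.3),np.linalg.norm(d)), '' if phi is None else 'turn %.4f (rows %.1f)'%((ph-phi)/np.pi,abs(ph-phi)/.15),'tilt',M[:,2].round(3))
E
python3 - <<'E'
from h import *
plan(.476,.036,.16,-2.07)
E
```

```text
t 0.15 pos [0.22   0.5577 0.1837] phi 1.1949 q1 1.110 q6 -0.085 open 0.0929 F [ 0.2  0.1 -0.7]
tx -1.4321 ty -1.3043 tz 0.0808 (|d| 0.582) turn 1.0393 (rows 21.8) tilt [-0.001 -0.001 -1.   ]
```

Emit:
drive_tool --steps '[{"tx":-0.716,"ty":-0.652,"tz":0,"turn":0.52,"jaw":0.6},{"tx":-0.716,"ty":-0.652,"tz":0,"turn":0.52,"jaw":0.6},{"tx":-0.716,"ty":-0.652,"tz":0,"turn":0.52,"jaw":0.6},{"tx":-0.716,"ty":-0.652,"tz":0,"turn":0.52,"jaw":0.6},{"tx":-0.716,"ty":-0.652,"tz":0,"turn":0.52,"jaw":0.6},{"tx":-0.716,"ty":-0.652,"tz":0,"turn":0.52,"jaw":0.6},{"tx":-0.716,"ty":-0.652,"tz":0,"turn":0.52,"jaw":0.6},{"tx":-0.716,"ty":-0.652,"tz":0,"turn":0.52,"jaw":0.6},{"tx":-0.716,"ty":-0.652,"tz":0,"turn":0.52,"jaw":0.6},{"tx":-0.716,"ty":-0.652,"tz":0,"turn":0.52,"jaw":0.6},{"tx":-0.716,"ty":-0.652,"tz":0,"turn":0.52,"jaw":0.6},{"tx":-0.716,"ty":-0.652,"tz":0,"turn":0.52,"jaw":0.6}]'

```text
t: 1.35
tool_pos: [0.3481, 0.2972, 0.1843]
orientation: [2.653, 1.682, -0.001]
force: [-1.0, -0.3, 0.6]
opening: 0.0557
```

```bash
python3 - <<'E'
from h import *
plan(.476,.036,.12,-2.07)
E
```

```text
t 1.35 pos [0.3481 0.2972 0.1843] phi -0.4409 q1 0.595 q6 1.036 open 0.0557 F [-1.  -0.3  0.6]
tx -0.6053 ty 0.7572 tz 0.2144 (|d| 0.298) turn 0.5185 (rows 10.9) tilt [-0. -0. -1.]
```

Emit:
drive_tool --steps '[{"tx":-0.605,"ty":0.757,"tz":0.214,"turn":0.518,"jaw":0.6},{"tx":-0.605,"ty":0.757,"tz":0.214,"turn":0.518,"jaw":0.6},{"tx":-0.605,"ty":0.757,"tz":0.214,"turn":0.518,"jaw":0.6},{"tx":-0.605,"ty":0.757,"tz":0.214,"turn":0.518,"jaw":0.6},{"tx":-0.605,"ty":0.757,"tz":0.214,"turn":0.518,"jaw":0.6},{"tx":-0.605,"ty":0.757,"tz":0.214,"turn":0.518,"jaw":0.6},{"tx":-0.605,"ty":0.757,"tz":0.214,"turn":0.518,"jaw":0.6},{"tx":-0.605,"ty":0.757,"tz":0.214,"turn":0.518,"jaw":0.6},{"tx":-0.605,"ty":0.757,"tz":0.214,"turn":0.518,"jaw":0.6},{"tx":-0.605,"ty":0.757,"tz":0.214,"turn":0.518,"jaw":0.6},{"tx":-0.605,"ty":0.757,"tz":0.214,"turn":0.518,"jaw":0.6},{"tx":-0.605,"ty":0.757,"tz":0.214,"turn":0.518,"jaw":0.6}]'

```text
t: 2.55
tool_pos: [0.4766, 0.0366, 0.1201]
orientation: [3.046, -0.767, -0.001]
force: [-0.3, -0.3, -0.2]
opening: 0.056
```

```bash
python3 - <<'E'
from h import *
plan(.476,.036,.053,-2.07)
p,d=robot.read_camera('scene');crop('scene',p,(280,150,400,250),6,'s1.png')
E
```

```text
t 2.55 pos [0.4766 0.0366 0.1201] phi -2.0642 q1 -0.031 q6 2.034 open 0.0560 F [-0.3 -0.3 -0.2]
tx -0.0007 ty 0.0025 tz 0.2238 (|d| 0.067) turn 0.0018 (rows 0.0) tilt [-0. -0. -1.]
```

View pics/s1.png

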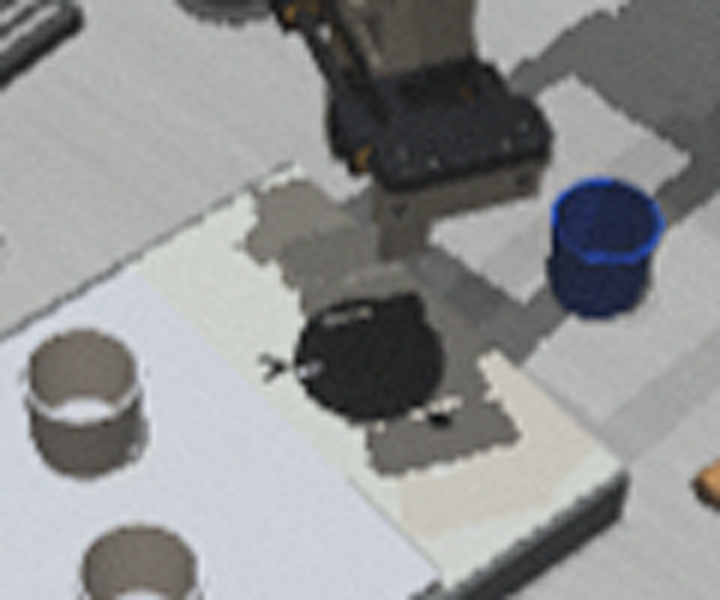

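Emit:
drive_tool --steps '[{"tz":0.1,"jaw":0.6},{"tz":0.2,"jaw":0.6},{"tz":0.223,"jaw":0.6},{"tz":0.223,"jaw":0.6},{"tz":0.223,"jaw":0.6},{"tz":0.223,"jaw":0.2},{"tz":0.223,"jaw":0.05},{"tz":0.223,"jaw":0.05},{"tz":0.223,"jaw":0.0},{"tz":0.223,"jaw":0.0},{"tz":0.223,"jaw":0.0}]' --force 25

```text
schema error: expected keys jaw, tx, ty, tz, turn
```

```bash
python3 - <<'E'
from h import *
plan(.476,.036,.053,-.05)
print(robot.read_state()['wrist_torque'])
E
```

```text
t 2.60 pos [0.4766 0.0366 0.1202] phi -2.0602 q1 -0.031 q6 2.030 open 0.0563 F [0.1 0.3 0.5]
tx -0.0007 ty 0.0027 tz 0.2239 (|d| 0.067) turn -0.6399 (rows 13.4) tilt [-0.  0. -1.]
[ 0.03875026  0.1365284  -0.01385849]
```

Emit:
drive_tool --steps '[{"tx":0,"ty":0,"turn":0,"tz":0.1,"jaw":0.6},{"tx":0,"ty":0,"turn":0,"tz":0.2,"jaw":0.6},{"tx":0,"ty":0,"turn":0,"tz":0.223,"jaw":0.6},{"tx":0,"ty":0,"turn":0,"tz":0.223,"jaw":0.6},{"tx":0,"ty":0,"turn":0,"tz":0.223,"jaw":0.6},{"tx":0,"ty":0,"turn":0,"tz":0.223,"jaw":0.2},{"tx":0,"ty":0,"turn":0,"tz":0.223,"jaw":0.05},{"tx":0,"ty":0,"turn":0,"tz":0.223,"jaw":0.05},{"tx":0,"ty":0,"turn":0,"tz":0.223,"jaw":0.0},{"tx":0,"ty":0,"turn":0,"tz":0.223,"jaw":0.0},{"tx":0,"ty":0,"turn":0,"tz":0.223,"jaw":0.0}]' --force 25

```text
t: 3.7
tool_pos: [0.4767, 0.0366, 0.0535]
orientation: [3.046, -0.77, 0.0]
force: [0.2, 0.4, -0.4]
opening: 0.0118
```

```bash
python3 - <<'E'
from h import *
plan(.476,.036,.053,-.05)
print(robot.read_state()['wrist_torque'])
E
```

```text
t 3.70 pos [0.4767 0.0366 0.0535] phi -2.0659 q1 -0.031 q6 2.035 open 0.0118 F [ 0.2  0.4 -0.4]
tx -0.0012 ty 0.0029 tz 0.0016 (|d| 0.001) turn -0.6417 (rows 13.4) tilt [-0. -0. -1.]
[ 0.06441027  0.24839459 -0.09539339]
```

Emit:
drive_tool --steps '[{"tx":0,"ty":0,"tz":0,"jaw":0,"turn":-0.03},{"tx":0,"ty":0,"tz":0,"jaw":0,"turn":-0.06},{"tx":0,"ty":0,"tz":0,"jaw":0,"turn":-0.09},{"tx":0,"ty":0,"tz":0,"jaw":0,"turn":-0.12},{"tx":0,"ty":0,"tz":0,"jaw":0,"turn":-0.15},{"tx":0,"ty":0,"tz":0,"jaw":0,"turn":-0.18},{"tx":0,"ty":0,"tz":0,"jaw":0,"turn":-0.21},{"tx":0,"ty":0,"tz":0,"jaw":0,"turn":-0.24},{"tx":0,"ty":0,"tz":0,"jaw":0,"turn":-0.27},{"tx":0,"ty":0,"tz":0,"jaw":0,"turn":-0.3},{"tx":0,"ty":0,"tz":0,"jaw":0,"turn":-0.32},{"tx":0,"ty":0,"tz":0,"jaw":0,"turn":-0.32}]'

```text
t: 4.9
tool_pos: [0.4766, 0.0366, 0.0534]
orientation: [-3.039, -0.794, 0.0]
force: [-0.1, -0.4, -0.3]
opening: 0.0006
```

```bash
python3 - <<'E'
from h import *
plan(.476,.036,.053,-.06)
print(robot.read_state()['wrist_torque'])
E
```

```text
t 4.90 pos [0.4766 0.0366 0.0534] phi -1.0596 q1 -0.031 q6 1.029 open 0.0006 F [-0.1 -0.4 -0.3]
tx -0.0029 ty 0.0007 tz 0.0012 (|d| 0.001) turn -0.3182 (rows 6.7) tilt [-0. -0. -1.]
[-0.02476369  0.16489075 -0.02788704]
```

```bash
python3 - <<'E'
from h import *
p,d=robot.read_camera('scene');crop('scene',p,(270,140,410,250),5.5,'s2.png')
p,d=robot.read_camera('top');crop('top',p,(250,150,380,260),5.5,'t2.png')
E
```

```text
(no output)
```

View pics/s2.png

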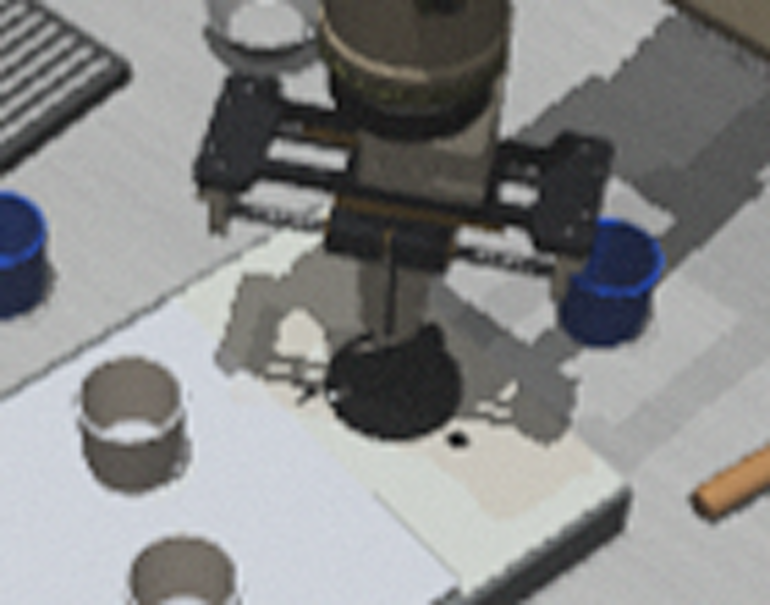

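View pics/t2.png

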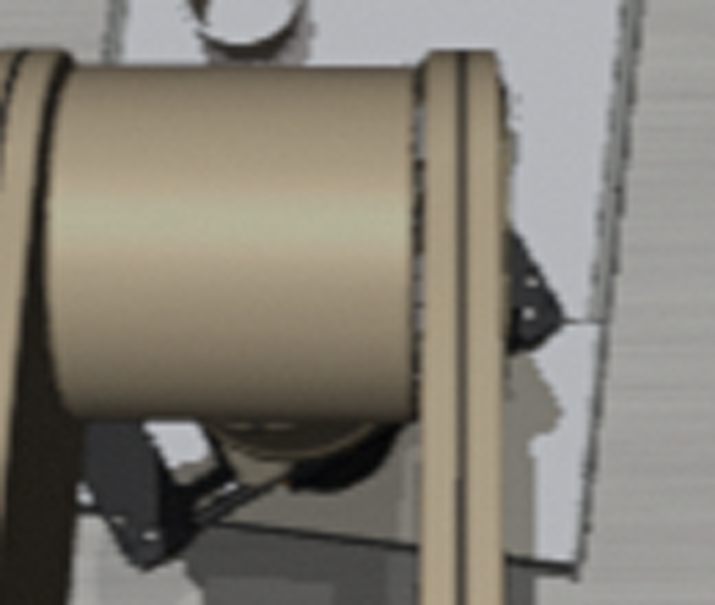

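```bash
python3 - <<'E'
from h import *
for P in [(.4766,.0366,.0534),(.4766,.0366,.08),(.4766,.0366,.046)]:
    u,v=px('scene',P);print((u-270)*5.5,(v-140)*5.5, u,v)
p,d=robot.read_camera('scene');C=cloud('scene',d)
c=lambda x,y:C[int(y/5.5)+140,int(x/5.5)+270]
for q in [(395,245),(395,290),(375,300),(410,300),(395,320),(395,335),(395,345),(395,400),(438,340),(330,395),(305,395),(460,440)]: print(q,c(*q).round(4))
crop('scene',p,(315,170,365,225),12,'s3.png')
E
```

```text
382.6285034729691 368.73794868223445 339.5688188132671 207.0432633967699
384.98121753264843 336.3499273583561 339.9965850059361 201.15453224697384
381.9872511010657 377.5655813517243 339.45222747292104 208.64828751849532
(395, 245) [0.5037 0.0571 0.1915]
(395, 290) [0.4797 0.0402 0.1253]
(375, 300) [0.4866 0.0358 0.1192]
(410, 300) [0.4782 0.0498 0.1235]
(395, 320) [0.4823 0.0438 0.1049]
(395, 335) [0.4789 0.0416 0.0914]
(395, 345) [0.4829 0.0453 0.0894]
(395, 400) [0.4818 0.0471 0.0446]
(438, 340) [0.458  0.0539 0.0788]
(330, 395) [0.502  0.0232 0.0469]
(305, 395) [0.5076 0.0093 0.0398]
(460, 440) [0.4755 0.0871 0.0376]
```

View pics/s3.png

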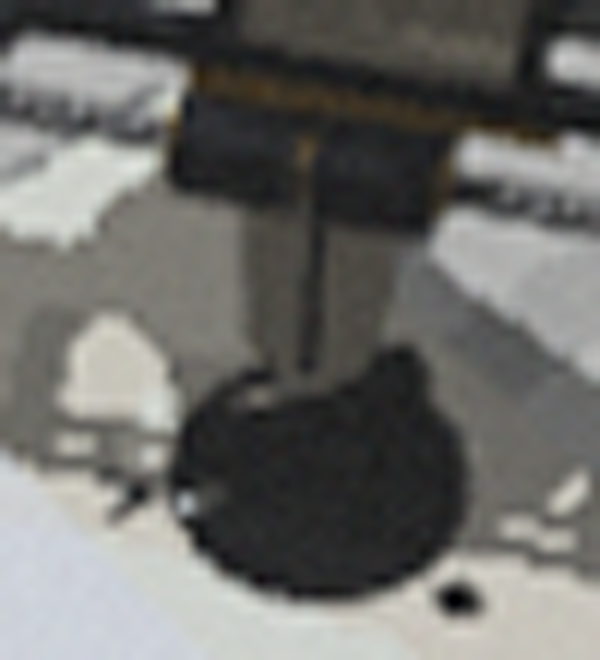

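```bash
python3 - <<'E'
from h import *
p,d=robot.read_camera('scene');C=cloud('scene',d)
q=p[180:225,318:360].astype(float);q=np.clip((q/120)**.5*255,0,255).astype(np.uint8)
cv2.imwrite('pics/s4.png',cv2.resize(q,None,fx=13,fy=13,interpolation=cv2.INTER_NEAREST))
for v in range(194,216): print(v,' '.join('%3.0f'%(1000*z) for z in C[v,326:356,2]))
p0=cv2.imread('pics/scene0.png');crop('scene',p0,(540,130,640,230),6,'s5.png')
E
```

```text
194  38  39  40  42  47  36  34  36  42  36 116 119 118 122 122 119 122 122 124 128 126 123  -1  -3  -5  -4  -3  -6  -3   2
195  41  41  43  41  40  38  41  40  39  36 112 114 116 111 118 116 118 119 121 119 121 108  43  -4  -4  -5  -1   1  -2  -1
196  39  41  39  40  39  40  41  36  37  41 111 112 107 112 110 112 114 114 117 117 117  43  40  38  -3  -1  -4  -3  -3  -1
197  40  39  38  36  42  38  37  41  40  40 106 107 107 108 102 108 108 109 107 110 114  41  37  44  38   0  -2  -7   2  -3
198  38  38  40  38  39  40  40  36  40  39  99 103 100 103 103 101 106 106 106 106 111  41  36  39  39  37  -2   1  -4  -2
199  37  38  40  37  39  38  36  38  39  42  94  97  97  97  97 100 105 101 104 101 102  77  77  80  37  37  38  -3  -2  -3
200  40  40  38  39  44  41  37  40  37  38  38  88  93  98  95  96  97  99  96 100  81  78  77  82  78  39  44  38  -1  -1
201  39  46  39  41  41  41  41  39  38  46  46  44  88  90  87  89  91  93  94  93  78  80  81  81  78  40  40  42  39  -3
202  41  41  36  40  36  41  44  43  41  80  80  75  76  79  73  90  89  90  77  77  80  81  79  81  76  38 
[... 927 characters left out ...]
  58  56  55  52  52  48  52  50  48  44  44  51  43  44  45  44  43  43  38  39
211  38  41  42  45  47  45  46  47  51  52  48  52  51  49  45  47  47  44  44  44  45  48  46  47  48  47  48  45  40  42
212  43  42  42  37  46  46  44  46  46  48  48  41  46  48  46  43  42  45  40  43  48  47  45  44  42  43  44  43  40  40
213  41  37  43  40  44  40  45  41  47  46  46  46  48  45  44  46  45  44  45  44  43  48  45  45  45  48  45  44  41  40
214  38  39  36  38  40  41  48  46  43  46  40  46  47  40  45  44  47  42  44  44  44  48  44  46  45  45  43  36  42  40
215  38  40  37  40 nan  45  44  48  45  50  41  50  46  44  44  47  49  46  44  46  49  44  45  44  44  46  43  40  41  42
```

View pics/s4.png

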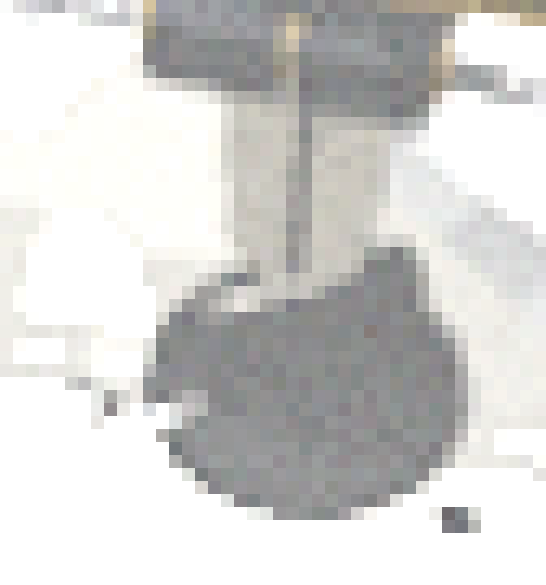

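View pics/s5.png

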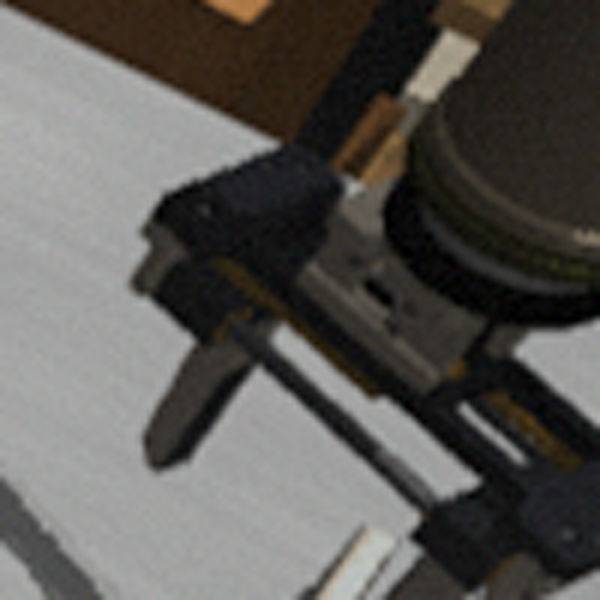

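```bash
python3 - <<'E'
from h import *
for s in (1,-1):
  for z in (.1835,.21):
    for o in (.0465,.064): print(s,z,o,px('scene',(.22+s*o*.367,.5577+s*o*.93,z)))
p,d=robot.read_camera('scene');C=cloud('scene',d)
for v in range(176,203,2): print(v,C[v,336:346:3].round(3).tolist())
plan(.4766,.0366,.053)
E
```

```text
1 0.1835 0.0465 (np.float64(591.268262058137), np.float64(245.1085745033891))
1 0.1835 0.064 (np.float64(597.0989329391247), np.float64(250.8675130021644))
1 0.21 0.0465 (np.float64(596.7423431058487), np.float64(238.69484101101256))
1 0.21 0.064 (np.float64(602.7419990151295), np.float64(244.50598791981227))
-1 0.1835 0.0465 (np.float64(562.0384126885817), np.float64(216.23832813146174))
-1 0.1835 0.064 (np.float64(556.8471040949337), np.float64(211.11088610477032))
-1 0.21 0.0465 (np.float64(566.6991856049186), np.float64(209.5956385764114))
-1 0.21 0.064 (np.float64(561.3693228772917), np.float64(204.43323996850714))
176 [[0.502, 0.037, 0.205], [0.497, 0.043, 0.206], [0.494, 0.051, 0.21], [0.49, 0.057, 0.211]]
178 [[0.501, 0.037, 0.197], [0.495, 0.042, 0.196], [0.491, 0.049, 0.198], [0.491, 0.059, 0.206]]
180 [[0.505, 0.041, 0.195], [0.499, 0.046, 0.195], [0.494, 0.052, 0.196], [0.487, 0.056, 0.193]]
182 [[0.51, 0.046, 0.195], [0.505, 0.051, 0.196], [0.499, 0.056, 0.195], [0.494, 0.062, 0.195]]
184 [[0.511, 0.047, 0.189], [0.507, 0.053, 0.191], [0.503, 0.06, 0.193], [0.499, 0.066,
[... 330 characters left out ...]
0.036, 0.125], [0.482, 0.045, 0.131], [0.476, 0.051, 0.131]]
194 [[0.49, 0.031, 0.118], [0.486, 0.039, 0.122], [0.481, 0.045, 0.122], [0.477, 0.052, 0.125]]
196 [[0.489, 0.031, 0.109], [0.485, 0.038, 0.111], [0.479, 0.044, 0.111], [0.478, 0.054, 0.118]]
198 [[0.489, 0.032, 0.101], [0.484, 0.038, 0.101], [0.479, 0.045, 0.103], [0.475, 0.052, 0.106]]
200 [[0.454, 0.004, 0.037], [0.485, 0.04, 0.096], [0.481, 0.046, 0.097], [0.476, 0.053, 0.099]]
202 [[0.485, 0.03, 0.078], [0.48, 0.036, 0.079], [0.479, 0.046, 0.087], [0.469, 0.049, 0.08]]
t 5.15 pos [0.4767 0.0366 0.0534] phi -1.0619 q1 -0.031 q6 1.031 open 0.0006 F [-0.   0.2  0.6]
tx -0.0003 ty -0.0002 tz 0.0014 (|d| 0.000)  tilt [-0.  0. -1.]
```

Emit:
drive_tool --steps '[{"tx":0,"ty":0,"tz":-0.1,"jaw":0,"turn":0},{"tx":0,"ty":0,"tz":-0.2,"jaw":0,"turn":0},{"tx":0,"ty":0,"tz":-0.3,"jaw":0,"turn":0},{"tx":0,"ty":0,"tz":-0.3,"jaw":0,"turn":0},{"tx":0,"ty":0,"tz":-0.3,"jaw":0,"turn":0}]'

```text
t: 5.65
tool_pos: [0.4774, 0.0366, 0.1441]
orientation: [3.04, 0.792, 0.003]
force: [0.4, 0.5, -1.1]
opening: 0.0005
```

```bash
python3 - <<'E'
from h import *
plan(.4766,.0366,.053)
p,d=robot.read_camera('scene');C=cloud('scene',d)
t=robot.read_state()['tool_pos'];print(px('scene',t))
q=p[140:240,280:400];cv2.imwrite('pics/s6.png',cv2.resize(q,None,fx=6,fy=6,interpolation=cv2.INTER_CUBIC))
for v in range(170,200): print(v,' '.join('%3.0f'%(1000*z) for z in C[v,330:352,2]))
E
```

```text
t 5.65 pos [0.4774 0.0366 0.1441] phi -1.0613 q1 -0.031 q6 1.031 open 0.0005 F [ 0.4  0.5 -1.1]
tx -0.0027 ty -0.0016 tz 0.3035 (|d| 0.091)  tilt [ 0.002 -0.    -1.   ]
(np.float64(341.09739498785615), np.float64(186.42856876132976))
170  -2   2   1  -4   0  -2  -0 214 213 215 214 215 214 216 216 217 222 222 221 220  -1  -3
171  -3  -3  -1  -4   3  -1   1 206 208 209 210 210 209 215 217 216 216 215 213 210  -8  -2
172  -2   4  -1   1  -1   1  -1 207 207 207 206 206 211 210 209 211 209 211 211 202  -2  -2
173  -1  -1  -1  -1  -2   2  -1 200 204 202 201 205 203 207 206 208 211 211 210  -0  -2   0
174   1  -1  -1  -2  -0   2  -1 200 197 201 200 202 202 200 202 205 206 nan 207   3   1  -1
175  -8  -7  -1   0   3   1   1 195 198 195 197 198 196 198 201 201 200 200 202  -2  -5   3
176  -3  -2   0   0   2   2  -1 190 192 191 192 195 193 198 195 197 195 197 198  -1  -4   2
177  -6  -1  -1  -0  -2   1  -3 186 188 192 189 190 181 191 193 192 196 191  -1  -2   0  -4
178  -2  -1  -1  -1   1  -4   0  -4 183 186 182 185 182 187 188 190 190 192  -3  -3  -5  -5
179  41  -2   2   0   0  -2  -1  -2  -
[... 1193 characters left out ...]
  42  43  39  39  37  39  40  -4  -0  -3  -5   1  -3  -2
193  36  40  39  42  42  41  35  42  38  40  40  41  39  40  43  41   0   1  -6  -0   0  -5
194  40  40  40  36  39  37  40  38  36  40  41  37  41  40  43  37  40  -0  -2   0   2  -1
195  38  36  39  41  38  39  37  40  41  42  38  42  42  40  42  38  38  41  39  -2  -7   0
196  40  38  37  40  46  35  37  35  35  40  35  37  40  37  38  40  38  39  37  40  -2   3
197  41  43  36  43  42  37  39  39  40  36  40  38  36  37  39  44  40  37  40  41  40  -2
198  39  40  39  43  38  44  41  41  40  42  37  38  37  40  38  42  40  39  38  39  39  40
199  45  40  35  38  36  41  43  38  39  42  39  40  39  39  41  38  42  78  79  81  39  43
```

View pics/s6.png

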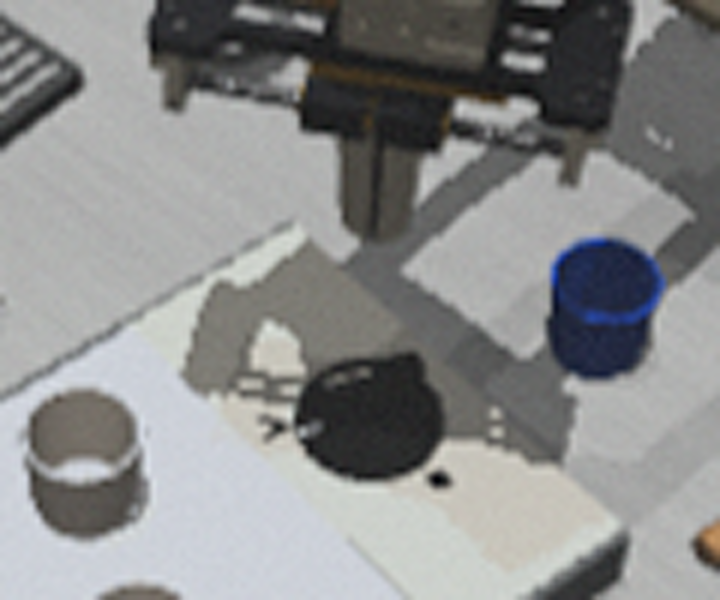

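```bash
python3 - <<'E'
from h import *
print(robot.pinch_z,[a for a in dir(robot) if not a.startswith('__')])
p,d=robot.read_camera('scene');C=cloud('scene',d);s=robot.read_state()
Z=C[165:182,335:352].reshape(-1,3);Z=Z[Z[:,2]>.15]
ph=-1.0613;f=np.array([np.cos(ph),np.sin(ph)]);g=np.array([-f[1],f[0]])
r=Z[:,:2]-s['tool_pos'][:2];print('along jaw',np.percentile(r@f,[2,50,98]),'across',np.percentile(r@g,[2,50,98]),'z',np.percentile(Z[:,2],[1,3,5]))
E
```

```text
-0.0188 ['IKError', 'close_job', 'get_calibration', 'pinch_z', 'read_camera', 'read_state']
along jaw [-0.01888765 -0.00305639  0.01297969] across [0.00375022 0.00806158 0.03355691] z [0.17713846 0.18108297 0.18221482]
```

The fingertips stand at z≈0.177 in the depth image, while the TCP reads 0.144. The real tips are therefore about 32 mm higher than reported, and the first closing happened above the bar. I'll allow for that offset and try again.

Emit:
drive_tool --steps '[{"tx":0,"ty":0,"tz":0,"jaw":0.6,"turn":0.321},{"tx":0,"ty":0,"tz":0,"jaw":0.6,"turn":0.321},{"tx":0,"ty":0,"tz":0,"jaw":0.6,"turn":0.321},{"tx":0,"ty":0,"tz":0,"jaw":0.6,"turn":0.321},{"tx":0,"ty":0,"tz":0,"jaw":0.6,"turn":0.321},{"tx":0,"ty":0,"tz":0,"jaw":0.6,"turn":0.321},{"tx":0,"ty":0,"tz":0,"jaw":0.6,"turn":0.321},{"tx":0,"ty":0,"tz":0.1,"jaw":0.6,"turn":0.321},{"tx":0,"ty":0,"tz":0.2,"jaw":0.6,"turn":0.321},{"tx":0,"ty":0,"tz":0.3,"jaw":0.6,"turn":0.321},{"tx":0,"ty":0,"tz":0.3,"jaw":0.6,"turn":0.321}]'

```text
t: 6.85
tool_pos: [0.4714, 0.0367, 0.0475]
orientation: [3.042, -0.774, -0.017]
force: [-0.5, 0.4, -0.4]
opening: 0.0555
```

```bash
python3 - <<'E'
from h import *
plan(.4766,.0366,.021,-2.07)
p,d=robot.read_camera('scene');C=cloud('scene',d)
q=p[150:240,290:390];cv2.imwrite('pics/s7.png',cv2.resize(q,None,fx=6,fy=6,interpolation=cv2.INTER_CUBIC))
E
```

```text
t 6.85 pos [0.4714 0.0367 0.0475] phi -2.0693 q1 -0.031 q6 2.039 open 0.0555 F [-0.5  0.4 -0.4]
tx 0.0162 ty -0.0083 tz 0.0881 (|d| 0.027) turn 0.0002 (rows 0.0) tilt [-0.011  0.    -1.   ]
```

View pics/s7.png

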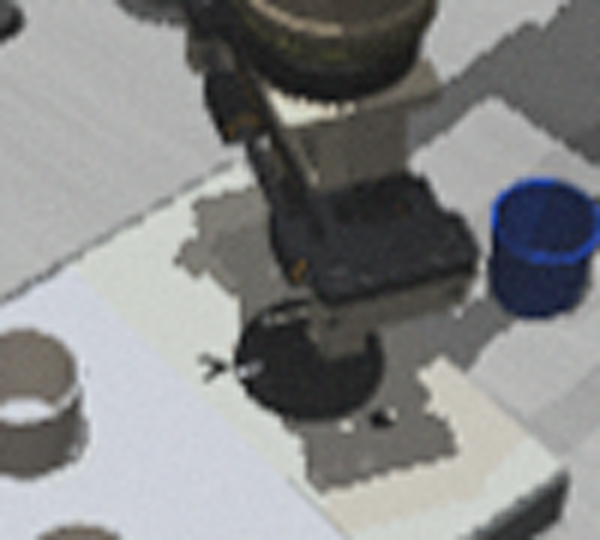

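Emit:
drive_tool --steps '[{"tx":0,"ty":0,"tz":0,"jaw":0.6,"turn":0},{"tx":0,"ty":0,"tz":0,"jaw":0.6,"turn":0}]'

```text
t: 7.1
tool_pos: [0.4781, 0.0365, 0.0552]
orientation: [-3.044, 0.775, -0.004]
force: [0.1, -0.6, 0.8]
opening: 0.0557
```

```bash
python3 - <<'E'
from h import *
plan(.4766,.0366,.021,-2.07)
E
```

```text
t 7.10 pos [0.4781 0.0365 0.0552] phi -2.0692 q1 -0.031 q6 2.038 open 0.0557 F [ 0.1 -0.6  0.8]
tx -0.0046 ty 0.0023 tz 0.1139 (|d| 0.034) turn 0.0003 (rows 0.0) tilt [ 0.003 -0.    -1.   ]
```

Emit:
drive_tool --steps '[{"tx":0,"ty":0,"tz":0.02,"jaw":0.6,"turn":0},{"tx":0,"ty":0,"tz":0.04,"jaw":0.6,"turn":0},{"tx":0,"ty":0,"tz":0.06,"jaw":0.6,"turn":0},{"tx":0,"ty":0,"tz":0.08,"jaw":0.6,"turn":0},{"tx":0,"ty":0,"tz":0.1,"jaw":0.6,"turn":0},{"tx":0,"ty":0,"tz":0.11,"jaw":0.6,"turn":0},{"tx":0,"ty":0,"tz":0.11,"jaw":0.6,"turn":0},{"tx":0,"ty":0,"tz":0.11,"jaw":0.4,"turn":0},{"tx":0,"ty":0,"tz":0.11,"jaw":0.2,"turn":0},{"tx":0,"ty":0,"tz":0.11,"jaw":0,"turn":0},{"tx":0,"ty":0,"tz":0.11,"jaw":0,"turn":0},{"tx":0,"ty":0,"tz":0.11,"jaw":0,"turn":0}]'

```text
t: 8.3
tool_pos: [0.4769, 0.0366, 0.0206]
orientation: [-3.044, 0.775, -0.001]
force: [0.0, 0.2, 0.8]
opening: 0.0204
```

Emit:
drive_tool --steps '[{"tx":0,"ty":0,"tz":0,"jaw":0,"turn":0},{"tx":0,"ty":0,"tz":0,"jaw":0,"turn":0},{"tx":0,"ty":0,"tz":0,"jaw":0,"turn":0},{"tx":0,"ty":0,"tz":0,"jaw":0,"turn":0}]'

```text
t: 8.7
tool_pos: [0.4779, 0.0386, 0.0207]
orientation: [-3.041, 0.774, -0.003]
force: [6.1, 9.5, -4.8]
opening: 0.0137
```

```bash
python3 - <<'E'
from h import *
plan(.4766,.0366,.021,-.06)
print(robot.read_state()['wrist_torque'])
E
```

```text
t 8.70 pos [0.4779 0.0386 0.0207] phi -2.0690 q1 -0.029 q6 2.039 open 0.0137 F [ 6.1  9.5 -4.8]
tx -0.0007 ty 0.0080 tz -0.0012 (|d| 0.002) turn -0.6395 (rows 13.4) tilt [ 0.003  0.003 -1.   ]
[ 1.69813121 -0.87390105 -0.08316373]
```

Emit:
drive_tool --steps '[{"tx":0,"ty":-0.007,"tz":0,"jaw":0,"turn":0},{"tx":0,"ty":-0.007,"tz":0,"jaw":0,"turn":-0.02},{"tx":0,"ty":-0.007,"tz":0,"jaw":0,"turn":-0.04},{"tx":0,"ty":-0.007,"tz":0,"jaw":0,"turn":-0.06},{"tx":0,"ty":-0.007,"tz":0,"jaw":0,"turn":-0.08},{"tx":0,"ty":-0.007,"tz":0,"jaw":0,"turn":-0.1},{"tx":0,"ty":-0.007,"tz":0,"jaw":0,"turn":-0.12},{"tx":0,"ty":-0.007,"tz":0,"jaw":0,"turn":-0.14},{"tx":0,"ty":-0.007,"tz":0,"jaw":0,"turn":-0.16},{"tx":0,"ty":-0.007,"tz":0,"jaw":0,"turn":-0.16}]' --force 35

```text
t: 9.7
tool_pos: [0.4782, 0.0397, 0.0206]
orientation: [-3.14, -0.011, -0.002]
force: [3.4, 8.4, -1.0]
opening: 0.0138
```

```bash
python3 - <<'E'
from h import *
plan(.4779,.0386,.021,-.06)
print(robot.read_state()['wrist_torque'])
E
```

```text
t 9.70 pos [0.4782 0.0397 0.0206] phi -1.5640 q1 -0.026 q6 1.537 open 0.0138 F [ 3.4  8.4 -1. ]
tx -0.0011 ty 0.0038 tz -0.0012 (|d| 0.001) turn -0.4788 (rows 10.0) tilt [ 0.001  0.002 -1.   ]
[ 1.21945607 -0.19947475  0.04833908]
```

Emit:
drive_tool --steps '[{"tx":0.002,"ty":-0.006,"tz":0,"jaw":0,"turn":-0.02},{"tx":0.002,"ty":-0.006,"tz":0,"jaw":0,"turn":-0.04},{"tx":0.002,"ty":-0.006,"tz":0,"jaw":0,"turn":-0.06},{"tx":0.002,"ty":-0.006,"tz":0,"jaw":0,"turn":-0.08},{"tx":0.002,"ty":-0.006,"tz":0,"jaw":0,"turn":-0.1},{"tx":0.002,"ty":-0.006,"tz":0,"jaw":0,"turn":-0.12},{"tx":0.002,"ty":-0.006,"tz":0,"jaw":0,"turn":-0.14},{"tx":0.002,"ty":-0.006,"tz":0,"jaw":0,"turn":-0.16},{"tx":0.002,"ty":-0.006,"tz":0,"jaw":0,"turn":-0.18},{"tx":0.002,"ty":-0.006,"tz":0,"jaw":0,"turn":-0.2},{"tx":0.002,"ty":-0.006,"tz":0,"jaw":0,"turn":-0.22},{"tx":0.002,"ty":-0.006,"tz":0,"jaw":0,"turn":-0.22}]'

```text
t: 10.9
tool_pos: [0.4777, 0.0413, 0.0206]
orientation: [-2.95, -1.074, 0.001]
force: [-2.5, 5.3, 4.8]
opening: 0.0137
```

```bash
python3 - <<'E'
from h import *
plan(.4779,.0386,.021,-.06)
print(robot.read_state()['wrist_torque'])
E
```

```text
t 10.90 pos [0.4777 0.0413 0.0206] phi -0.8729 q1 -0.022 q6 0.850 open 0.0137 F [-2.5  5.3  4.8]
tx -0.0053 ty 0.0073 tz -0.0014 (|d| 0.003) turn -0.2587 (rows 5.4) tilt [-0.001  0.002 -1.   ]
[0.94916954 0.73169019 0.03119391]
```

Emit:
drive_tool --steps '[{"tx":0,"ty":-0.004,"tz":0,"jaw":0,"turn":-0.02},{"tx":0,"ty":-0.004,"tz":0,"jaw":0,"turn":-0.04},{"tx":0,"ty":-0.004,"tz":0,"jaw":0,"turn":-0.06},{"tx":0,"ty":-0.004,"tz":0,"jaw":0,"turn":-0.08},{"tx":0,"ty":-0.004,"tz":0,"jaw":0,"turn":-0.1},{"tx":0,"ty":-0.004,"tz":0,"jaw":0,"turn":-0.12},{"tx":0,"ty":-0.004,"tz":0,"jaw":0,"turn":-0.14},{"tx":0,"ty":-0.004,"tz":0,"jaw":0,"turn":-0.16},{"tx":0,"ty":-0.004,"tz":0,"jaw":0,"turn":-0.19},{"tx":0,"ty":-0.004,"tz":0,"jaw":0,"turn":-0.22},{"tx":0,"ty":-0.004,"tz":0,"jaw":0,"turn":-0.258},{"tx":0,"ty":-0.004,"tz":0,"jaw":0,"turn":-0.258}]'

```text
t: 12.1
tool_pos: [0.4761, 0.0422, 0.0206]
orientation: [-2.285, -2.151, 0.002]
force: [-8.0, 5.1, 9.2]
opening: 0.0137
```

```bash
python3 - <<'E'
from h import *
plan(.4779,.0386,.021,-.06)
print(robot.read_state()['wrist_torque'])
E
```

```text
t 12.10 pos [0.4761 0.0422 0.0206] phi -0.0603 q1 -0.020 q6 0.040 open 0.0137 F [-8.   5.1  9.2]
tx -0.0116 ty 0.0068 tz -0.0015 (|d| 0.004) turn -0.0001 (rows 0.0) tilt [-0.003  0.002 -1.   ]
[0.93225862 1.473028   0.00796134]
```

Emit:
drive_tool --steps '[{"tx":0,"ty":0,"tz":0,"jaw":0.3,"turn":0},{"tx":0,"ty":0,"tz":0,"jaw":0.5,"turn":0},{"tx":0,"ty":0,"tz":0,"jaw":0.6,"turn":0},{"tx":0,"ty":0,"tz":0,"jaw":0.6,"turn":0},{"tx":0,"ty":0,"tz":-0.1,"jaw":0.6,"turn":0},{"tx":0,"ty":0,"tz":-0.2,"jaw":0.6,"turn":0},{"tx":0,"ty":0,"tz":-0.3,"jaw":0.6,"turn":0},{"tx":0,"ty":0,"tz":-0.4,"jaw":0.6,"turn":0},{"tx":0,"ty":0,"tz":-0.5,"jaw":0.6,"turn":0},{"tx":0,"ty":0,"tz":-0.5,"jaw":0.6,"turn":0}]'

```text
t: 13.1
tool_pos: [0.4806, 0.041, 0.1756]
orientation: [2.288, 2.144, 0.009]
force: [0.3, -0.9, 0.3]
opening: 0.056
```

```bash
python3 - <<'E'
from h import *
plan(.4779,.0386,.021,-.06)
p,d=robot.read_camera('scene');crop('scene',p,(310,180,380,235),11,'s8.png')
p,d=robot.read_camera('top');cv2.imwrite('pics/t8.png',p)
E
```

```text
t 13.10 pos [0.4806 0.041  0.1756] phi -0.0650 q1 -0.021 q6 0.044 open 0.0560 F [ 0.3 -0.9  0.3]
tx -0.0086 ty -0.0128 tz 0.5153 (|d| 0.155) turn -0.0016 (rows 0.0) tilt [ 0.008 -0.    -1.   ]
```

View pics/s8.png

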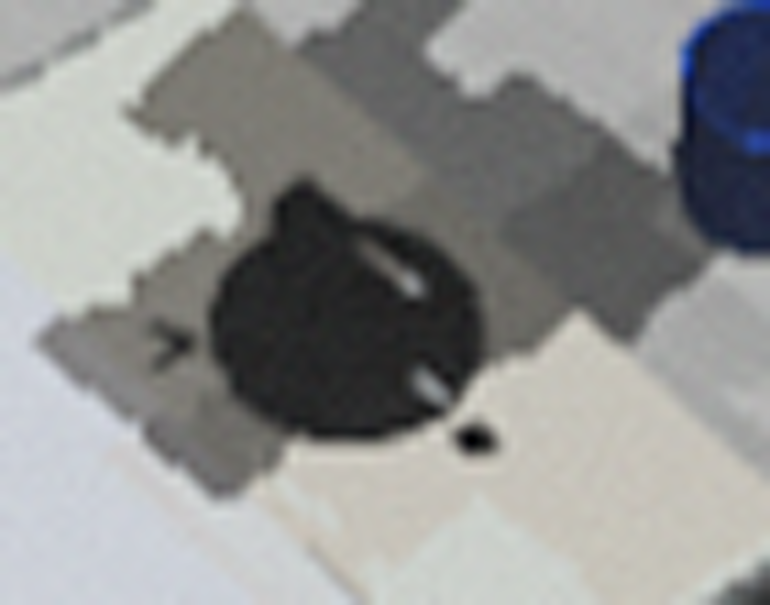

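View pics/t8.png

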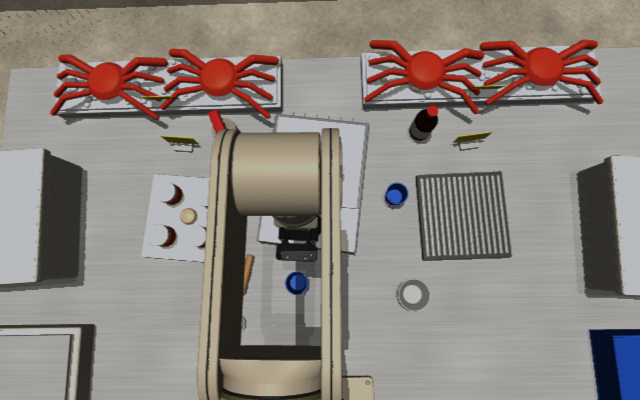

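```bash
python3 - <<'E'
from h import *
g=lambda x,y,z:w('scene',(x+.5)/11-.5+310,(y+.5)/11-.5+180,z)[:2]
for D in [g(347,329,.046),np.array([.4765,.0365]),np.array([.478,.0386])]:
    a=lambda P:(np.arctan2(*(P-D)[::-1]).round(3),np.linalg.norm(P-D).round(4))
    print(D,'ptr outer',a(g(447,402,.046)),'inner',a(g(418,378,.046)),'dot',a(g(477,438,.04)),'arrowtip',a(g(192,343,.04)),'arrow back',a(g(163,345,.04)))
A,B=g(418,285,.08),g(362,240,.08);v=A-B;print('bar line ang',np.arctan2(v[1],v[0]))
A,B=g(447,402,.046),g(418,378,.046);v=A-B;print('skirt line',np.arctan2(v[1],v[0]))
E
```

```text
[0.47556545 0.04191456] ptr outer (np.float64(1.567), np.float64(0.0342)) inner (np.float64(1.596), np.float64(0.0238)) dot (np.float64(1.573), np.float64(0.0446)) arrowtip (np.float64(-0.812), np.float64(0.04)) arrow back (np.float64(-0.798), np.float64(0.0475))
[0.4765 0.0365] ptr outer (np.float64(1.591), np.float64(0.0396)) inner (np.float64(1.623), np.float64(0.0292)) dot (np.float64(1.591), np.float64(0.05)) arrowtip (np.float64(-0.726), np.float64(0.0356)) arrow back (np.float64(-0.726), np.float64(0.0431))
[0.478  0.0386] ptr outer (np.float64(1.632), np.float64(0.0376)) inner (np.float64(1.682), np.float64(0.0273)) dot (np.float64(1.624), np.float64(0.048)) arrowtip (np.float64(-0.798), np.float64(0.0359)) arrow back (np.float64(-0.785), np.float64(0.0435))
bar line ang 1.5087399648842672
skirt line 1.5010076976862956
```

```bash
cat >> h.py <<'E'
from scipy import ndimage as nd
from scipy.optimize import least_squares
def blobs(n,d,zl,reg):
    C=cloud(n,d);x0,x1,y0,y1=reg
    m=(C[...,2]>zl[0])&(C[...,2]<zl[1])&(C[...,0]>x0)&(C[...,0]<x1)&(C[...,1]>y0)&(C[...,1]<y1)
    l,k=nd.label(m,np.ones((3,3)));out=[]
    for i in range(1,k+1):
        q=C[l==i]
        if len(q)>25:
            c,r=cv2.minEnclosingCircle(q[:,:2].astype(np.float32));out.append((len(q),np.round(c,4),round(r,4),q[:,2].max().round(3)))
    return out
E
python3 - <<'E'
from h import *
for n in('scene','top'):
    p,d=robot.read_camera(n)
    print(n,'jars');[print(b) for b in blobs(n,d,(.064,.08),(.38,.62,.2,.45))]
    print(n,'tubs');[print(b) for b in blobs(n,d,(.088,.106),(.55,.75,-.1,.13))]
    print(n,'blue');[print(b) for b in blobs(n,d,(.045,.062),(.5,.6,-.25,-.12))]
    print(n,'blue2');[print(b) for b in blobs(n,d,(.045,.062),(.3,.37,.03,.1))]
E
```

```text
scene jars
(305, array([0.4524, 0.316 ]), 0.0289, np.float64(0.075))
(333, array([0.5508, 0.2938]), 0.0277, np.float64(0.075))
(344, array([0.4563, 0.4106]), 0.0284, np.float64(0.076))
(381, array([0.565 , 0.3984]), 0.0276, np.float64(0.074))
scene tubs
(118, array([ 0.6018, -0.0194]), 0.0295, np.float64(0.102))
(128, array([0.6608, 0.0718]), 0.0286, np.float64(0.1))
scene blue
(78, array([ 0.5457, -0.1809]), 0.0303, np.float64(0.054))
scene blue2
(84, array([0.3341, 0.0712]), 0.031, np.float64(0.057))
top jars
(355, array([0.5649, 0.3944]), 0.0273, np.float64(0.074))
(244, array([0.5516, 0.2898]), 0.0271, np.float64(0.074))
(377, array([0.4562, 0.4072]), 0.0277, np.float64(0.074))
(373, array([0.452 , 0.3112]), 0.027, np.float64(0.073))
top tubs
top blue
(101, array([ 0.5495, -0.1865]), 0.0279, np.float64(0.057))
top blue2
(100, array([0.3346, 0.0676]), 0.0275, np.float64(0.056))
```

```bash
python3 - <<'E'
from h import *
plan(.6605,.0718,.13,-.06)
E
```

```text
t 13.30 pos [0.4768 0.0411 0.1691] phi -0.0649 q1 -0.021 q6 0.044 open 0.0559 F [ 1.4  0.6 -0.2]
tx 0.1418 ty 0.6048 tz 0.1289 (|d| 0.190) turn -0.0016 (rows 0.0) tilt [-0.002 -0.    -1.   ]
```

Emit:
drive_tool --steps '[{"tx":0.014,"ty":0.06,"tz":0,"jaw":0.8,"turn":0},{"tx":0.028,"ty":0.15,"tz":0,"jaw":0.8,"turn":0},{"tx":0.06,"ty":0.25,"tz":0.03,"jaw":0.8,"turn":0},{"tx":0.09,"ty":0.36,"tz":0.06,"jaw":0.8,"turn":0},{"tx":0.11,"ty":0.46,"tz":0.09,"jaw":0.8,"turn":0},{"tx":0.13,"ty":0.55,"tz":0.11,"jaw":0.8,"turn":0},{"tx":0.142,"ty":0.605,"tz":0.129,"jaw":0.8,"turn":0},{"tx":0.142,"ty":0.605,"tz":0.129,"jaw":0.8,"turn":0},{"tx":0.142,"ty":0.605,"tz":0.129,"jaw":0.8,"turn":0},{"tx":0.142,"ty":0.605,"tz":0.129,"jaw":0.8,"turn":0}]'

```text
t: 14.3
tool_pos: [0.6605, 0.0718, 0.1314]
orientation: [-2.292, -2.148, 0.001]
force: [-0.3, 0.2, 0.1]
opening: 0.0743
```

```bash
python3 - <<'E'
from h import *
plan(.6605,.0718,.03,-.06)
p,d=robot.read_camera('scene');crop('scene',p,(230,130,400,270),4.5,'s9.png')
p,d=robot.read_camera('top');crop('top',p,(250,190,360,260),7,'t9.png')
E
```

```text
t 14.30 pos [0.6605 0.0718 0.1314] phi -0.0648 q1 0.031 q6 0.096 open 0.0743 F [-0.3  0.2  0.1]
tx 0.0001 ty 0.0005 tz 0.3379 (|d| 0.101) turn -0.0015 (rows 0.0) tilt [-0.001 -0.    -1.   ]
```

View pics/s9.png

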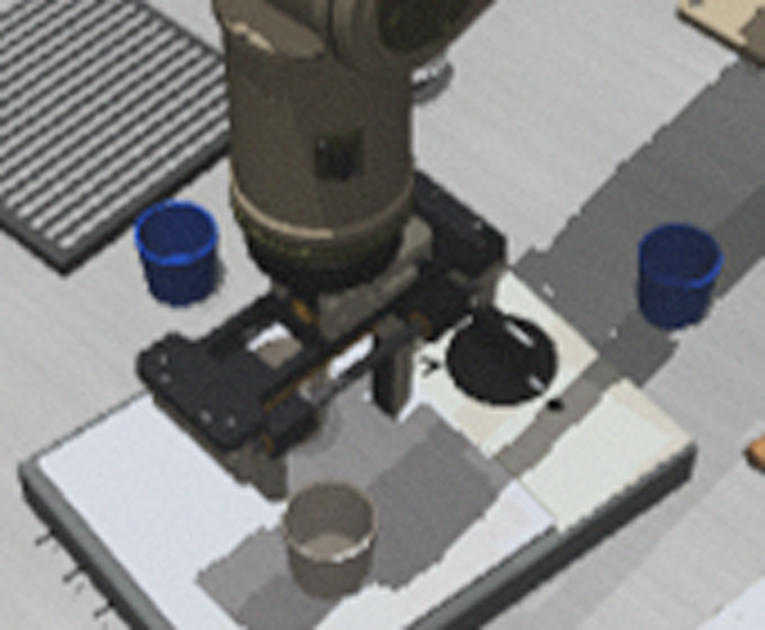

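View pics/t9.png

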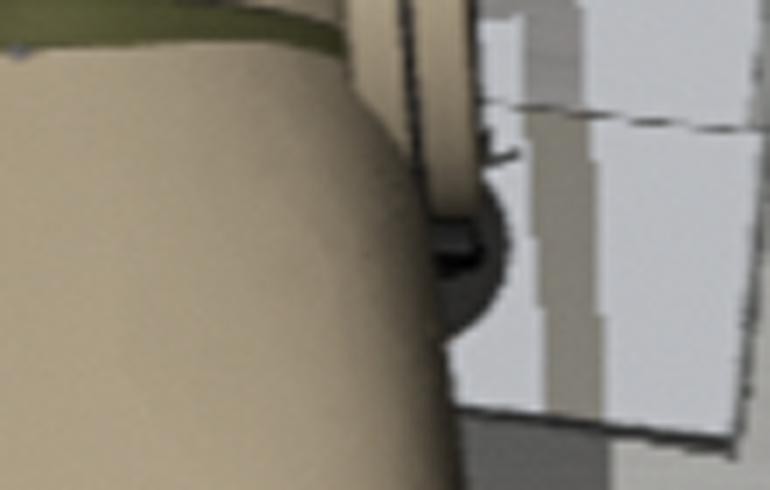

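```bash
python3 - <<'E'
from h import *
for z in(.131,.15,.164,.17):print(z,[round(v,1) for v in px('scene',(.6605,.0718,z))])
E
```

```text
0.131 [np.float64(302.6), np.float64(237.6)]
0.15 [np.float64(302.4), np.float64(233.2)]
0.164 [np.float64(302.3), np.float64(229.9)]
0.17 [np.float64(302.3), np.float64(228.4)]
```

Emit:
drive_tool --steps '[{"tx":0,"ty":0,"tz":0.05,"jaw":0.8,"turn":0},{"tx":0,"ty":0,"tz":0.12,"jaw":0.8,"turn":0},{"tx":0,"ty":0,"tz":0.19,"jaw":0.8,"turn":0},{"tx":0,"ty":0,"tz":0.25,"jaw":0.8,"turn":0},{"tx":0,"ty":0,"tz":0.3,"jaw":0.8,"turn":0},{"tx":0,"ty":0,"tz":0.338,"jaw":0.8,"turn":0},{"tx":0,"ty":0,"tz":0.338,"jaw":0.8,"turn":0},{"tx":0,"ty":0,"tz":0.338,"jaw":0.4,"turn":0},{"tx":0,"ty":0,"tz":0.338,"jaw":0.4,"turn":0},{"tx":0,"ty":0,"tz":0.338,"jaw":0.4,"turn":0},{"tx":0,"ty":0,"tz":0.338,"jaw":0.4,"turn":0},{"tx":0,"ty":0,"tz":0.338,"jaw":0.4,"turn":0}]' --force 10

```text
t: 15.6
tool_pos: [0.6626, 0.072, 0.0317]
orientation: [2.291, 2.147, 0.003]
force: [0.8, 0.4, 4.2]
opening: 0.0558
```

```bash
python3 - <<'E'
from h import *
plan(.6605,.0718,.15,-.06)
plan(.50,-.3,.15,-.06)
E
```

```text
t 15.60 pos [0.6626 0.072  0.0317] phi -0.0648 q1 0.031 q6 0.096 open 0.0558 F [0.8 0.4 4.2]
tx -0.0009 ty -0.0059 tz -0.3944 (|d| 0.118) turn -0.0015 (rows 0.0) tilt [ 0.002  0.    -1.   ]
t 15.60 pos [0.6626 0.072  0.0317] phi -0.0648 q1 0.031 q6 0.096 open 0.0558 F [0.8 0.4 4.2]
tx -1.2722 ty -0.4595 tz -0.3958 (|d| 0.423) turn -0.0015 (rows 0.0) tilt [ 0.002  0.    -1.   ]
```

Emit:
drive_tool --steps '[{"tx":0,"ty":0,"tz":-0.03,"jaw":0.4,"turn":0},{"tx":0,"ty":0,"tz":-0.08,"jaw":0.4,"turn":0},{"tx":0,"ty":0,"tz":-0.15,"jaw":0.4,"turn":0},{"tx":0,"ty":0,"tz":-0.23,"jaw":0.4,"turn":0},{"tx":0,"ty":0,"tz":-0.31,"jaw":0.4,"turn":0},{"tx":0,"ty":0,"tz":-0.38,"jaw":0.4,"turn":0},{"tx":-0.06,"ty":-0.02,"tz":-0.4,"jaw":0.4,"turn":0},{"tx":-0.15,"ty":-0.06,"tz":-0.4,"jaw":0.4,"turn":0},{"tx":-0.26,"ty":-0.1,"tz":-0.4,"jaw":0.4,"turn":0},{"tx":-0.38,"ty":-0.14,"tz":-0.4,"jaw":0.4,"turn":0},{"tx":-0.5,"ty":-0.18,"tz":-0.4,"jaw":0.4,"turn":0},{"tx":-0.62,"ty":-0.22,"tz":-0.4,"jaw":0.4,"turn":0}]'

```text
t: 16.8
tool_pos: [0.5819, -0.1113, 0.1503]
orientation: [-2.292, -2.148, 0.001]
force: [0.5, -0.9, 0.3]
opening: 0.0557
```

```bash
python3 - <<'E'
from h import *
plan(.4955,-.3,.15,-.06)
p,d=robot.read_camera('scene');cv2.imwrite('pics/s10.png',p)
C=cloud('scene',d);m=(C[...,2]>.011)&(C[...,2]<.022)&(C[...,1]<-.22)&(C[...,0]>.37)&(C[...,0]<.62)&(C[...,1]>-.48)
l,k=nd.label(m);s=nd.sum(m,l,range(1,k+1));q=C[l==1+np.argmax(s)];print(cv2.minAreaRect(q[:,:2].astype(np.float32)))
E
```

```text
t 16.80 pos [ 0.5819 -0.1113  0.1503] phi -0.0649 q1 -0.275 q6 -0.210 open 0.0557 F [ 0.5 -0.9  0.3]
tx -0.6464 ty -0.2466 tz 0.0014 (|d| 0.208) turn -0.0016 (rows 0.0) tilt [-0.001 -0.    -1.   ]
((0.4958081841468811, -0.35069096088409424), (0.2207508087158203, 0.22338205575942993), 1.196798324584961)
```

View pics/s10.png

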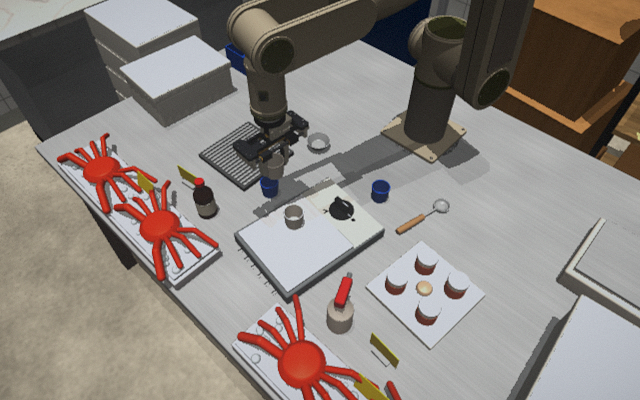

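Emit:
drive_tool --steps '[{"tx":-0.12,"ty":-0.03,"tz":0,"jaw":0.4,"turn":0},{"tx":-0.25,"ty":-0.06,"tz":0,"jaw":0.4,"turn":0},{"tx":-0.38,"ty":-0.09,"tz":0,"jaw":0.4,"turn":0},{"tx":-0.51,"ty":-0.12,"tz":0,"jaw":0.4,"turn":0},{"tx":-0.64,"ty":-0.15,"tz":0,"jaw":0.4,"turn":0},{"tx":-0.77,"ty":-0.18,"tz":0,"jaw":0.4,"turn":0},{"tx":-0.88,"ty":-0.2,"tz":0,"jaw":0.4,"turn":0},{"tx":-0.95,"ty":-0.215,"tz":0.1,"jaw":0.4,"turn":0},{"tx":-0.99,"ty":-0.222,"tz":0.2,"jaw":0.4,"turn":0},{"tx":-0.99,"ty":-0.222,"tz":0.3,"jaw":0.4,"turn":0},{"tx":-0.99,"ty":-0.222,"tz":0.35,"jaw":0.4,"turn":0},{"tx":-0.99,"ty":-0.222,"tz":0.35,"jaw":0.4,"turn":0}]'

```text
t: 18.05
tool_pos: [0.4956, -0.3998, 0.0423]
orientation: [-2.288, -2.144, 0.001]
force: [-0.1, -0.1, -1.0]
opening: 0.0557
```

```bash
python3 - <<'E'
from h import *
plan(.496,-.405,.003,-.06)
p,d=robot.read_camera('scene');crop('scene',p,(180,80,320,200),5.5,'s11.png')
E
```

```text
t 18.05 pos [ 0.4956 -0.3998  0.0423] phi -0.0650 q1 -0.759 q6 -0.694 open 0.0557 F [-0.1 -0.1 -1. ]
tx -0.0177 ty 0.0031 tz 0.1308 (|d| 0.040) turn -0.0016 (rows 0.0) tilt [-0.004  0.004 -1.   ]
```

View pics/s11.png

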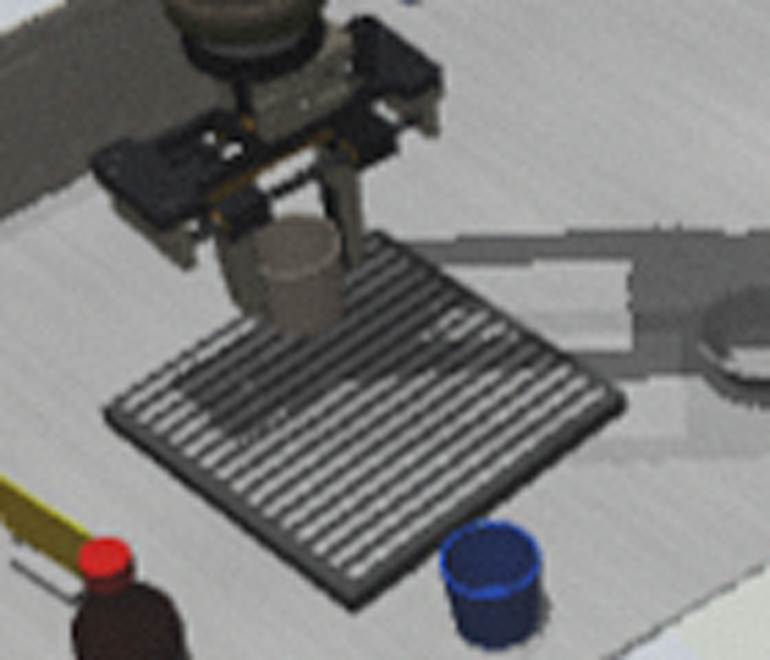

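Emit:
drive_tool --steps '[{"tx":0,"ty":0.003,"tz":0.03,"jaw":0.4,"turn":0},{"tx":0,"ty":0.003,"tz":0.06,"jaw":0.4,"turn":0},{"tx":0,"ty":0.003,"tz":0.09,"jaw":0.4,"turn":0},{"tx":0,"ty":0.003,"tz":0.11,"jaw":0.4,"turn":0},{"tx":0,"ty":0.003,"tz":0.12,"jaw":0.4,"turn":0},{"tx":0,"ty":0.003,"tz":0.127,"jaw":0.4,"turn":0},{"tx":0,"ty":0.003,"tz":0.127,"jaw":0.4,"turn":0},{"tx":0,"ty":0.003,"tz":0.127,"jaw":0.4,"turn":0}]'

```text
t: 18.9
tool_pos: [0.4989, -0.4017, 0.0075]
orientation: [2.292, 2.148, -0.0]
force: [-0.4, -0.2, -0.7]
opening: 0.0558
```

```bash
python3 - <<'E'
from h import *
plan(.496,-.405,.003,-.06)
E
```

```text
t 18.90 pos [ 0.4989 -0.4017  0.0075] phi -0.0648 q1 -0.758 q6 -0.693 open 0.0558 F [-0.4 -0.2 -0.7]
tx -0.0116 ty -0.0090 tz 0.0151 (|d| 0.006) turn -0.0015 (rows 0.0) tilt [ 0. -0. -1.]
```

Emit:
drive_tool --steps '[{"tx":0,"ty":0,"tz":0.005,"jaw":0.4,"turn":0},{"tx":0,"ty":0,"tz":0.01,"jaw":0.4,"turn":0},{"tx":0,"ty":0,"tz":0.015,"jaw":0.4,"turn":0},{"tx":0,"ty":0,"tz":0.019,"jaw":0.4,"turn":0},{"tx":0,"ty":0,"tz":0.019,"jaw":0.4,"turn":0},{"tx":0,"ty":0,"tz":0.019,"jaw":0.4,"turn":0}]'

```text
t: 19.5
tool_pos: [0.4988, -0.4015, 0.0019]
orientation: [2.292, 2.148, 0.0]
force: [-2.7, 0.7, 4.2]
opening: 0.0557
```

```bash
python3 - <<'E'
from h import *
plan(.496,-.405,.003,-.06)
E
```

```text
t 19.50 pos [ 0.4988 -0.4015  0.0019] phi -0.0647 q1 -0.758 q6 -0.693 open 0.0557 F [-2.7  0.7  4.2]
tx -0.0121 ty -0.0086 tz -0.0035 (|d| 0.005) turn -0.0015 (rows 0.0) tilt [ 0. -0. -1.]
```

Contact at 4 N, so the tub is down. I'll open, lift, and then head for tub2.

Emit:
drive_tool --steps '[{"tx":0,"ty":0,"tz":0,"jaw":0.65,"turn":0},{"tx":0,"ty":0,"tz":0,"jaw":0.7,"turn":0},{"tx":0,"ty":0,"tz":0,"jaw":0.75,"turn":0},{"tx":0,"ty":0,"tz":0,"jaw":0.8,"turn":0},{"tx":0,"ty":0,"tz":-0.05,"jaw":0.8,"turn":0},{"tx":0,"ty":0,"tz":-0.12,"jaw":0.8,"turn":0},{"tx":0,"ty":0,"tz":-0.22,"jaw":0.8,"turn":0},{"tx":0,"ty":0,"tz":-0.32,"jaw":0.8,"turn":0},{"tx":0,"ty":0,"tz":-0.4,"jaw":0.8,"turn":0},{"tx":0.1,"ty":0.03,"tz":-0.4,"jaw":0.8,"turn":0},{"tx":0.22,"ty":0.07,"tz":-0.4,"jaw":0.8,"turn":0},{"tx":0.22,"ty":0.07,"tz":-0.4,"jaw":0.8,"turn":0}]'

```text
t: 20.7
tool_pos: [0.5259, -0.3337, 0.1233]
orientation: [2.288, 2.151, 0.003]
force: [0.2, -1.4, -0.1]
opening: 0.0742
```

```bash
python3 - <<'E'
from h import *
p,d=robot.read_camera('scene');crop('scene',p,(180,80,400,260),3.6,'s12.png')
[print(b) for b in blobs('scene',d,(.088,.106),(.55,.75,-.1,.13))]
print(blobs('scene',d,(.057,.075),(.4,.6,-.47,-.22)))
p,d=robot.read_camera('top');cv2.imwrite('pics/t12.png',p)
crop('top',p,(280,195,340,250),10,'t12c.png')
plan(.6018,-.0194,.13,-.06)
E
```

```text
(115, array([ 0.6029, -0.0203]), 0.0293, np.float64(0.102))
[(94, array([ 0.4952, -0.4005]), 0.0308, np.float64(0.072))]
t 20.80 pos [ 0.5245 -0.3366  0.1227] phi -0.0629 q1 -0.653 q6 -0.590 open 0.0748 F [-0.4 -0.3 -1.3]
tx 1.0715 ty 0.1906 tz -0.0250 (|d| 0.327) turn -0.0009 (rows 0.0) tilt [ 0.001 -0.001 -1.   ]
```

View pics/s12.png

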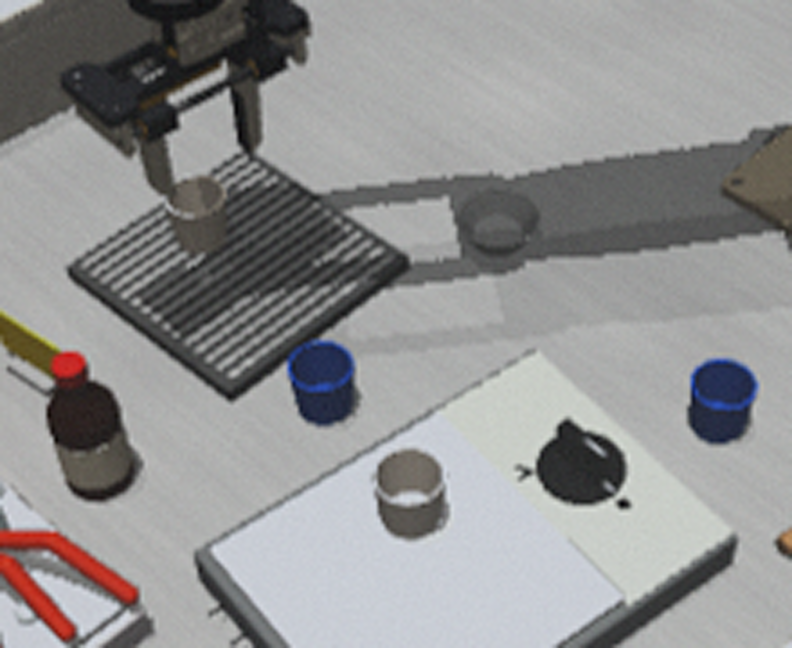

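View pics/t12c.png

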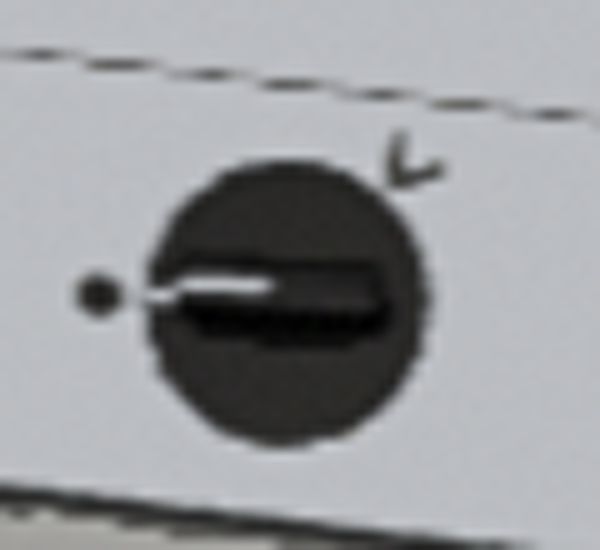

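The pointer lines up with the dot in both views: pointer at crop row 296, dot at (99,296). Tub1 is upright on the drain. Next is tub2 at scene crop (410,490), world (0.602,-0.020).

Emit:
drive_tool --steps '[{"tx":0.06,"ty":0.01,"tz":0,"jaw":0.8,"turn":0},{"tx":0.16,"ty":0.03,"tz":0,"jaw":0.8,"turn":0},{"tx":0.28,"ty":0.05,"tz":0,"jaw":0.8,"turn":0},{"tx":0.4,"ty":0.07,"tz":0,"jaw":0.8,"turn":0},{"tx":0.52,"ty":0.09,"tz":0,"jaw":0.8,"turn":0},{"tx":0.64,"ty":0.11,"tz":0,"jaw":0.8,"turn":0},{"tx":0.76,"ty":0.13,"tz":0,"jaw":0.8,"turn":0},{"tx":0.86,"ty":0.15,"tz":0,"jaw":0.8,"turn":0},{"tx":0.94,"ty":0.17,"tz":0,"jaw":0.8,"turn":0},{"tx":0.99,"ty":0.18,"tz":0,"jaw":0.8,"turn":0},{"tx":0.99,"ty":0.18,"tz":0,"jaw":0.8,"turn":0},{"tx":0.99,"ty":0.18,"tz":0,"jaw":0.8,"turn":0}]'

```text
t: 22.0
tool_pos: [0.5969, -0.0448, 0.1215]
orientation: [2.292, 2.148, -0.001]
force: [-0.2, -0.1, 0.1]
opening: 0.0748
```

```bash
python3 - <<'E'
from h import *
plan(.602,-.0198,.03,-.06)
E
```

```text
t 22.00 pos [ 0.5969 -0.0448  0.1215] phi -0.0648 q1 -0.160 q6 -0.095 open 0.0748 F [-0.2 -0.1  0.1]
tx 0.0845 ty 0.0116 tz 0.3050 (|d| 0.095) turn -0.0015 (rows 0.0) tilt [-0. -0. -1.]
```

Emit:
drive_tool --steps '[{"tx":0.04,"ty":0.006,"tz":0,"jaw":0.8,"turn":0},{"tx":0.085,"ty":0.012,"tz":0.0,"jaw":0.8,"turn":0},{"tx":0.085,"ty":0.012,"tz":0.06,"jaw":0.8,"turn":0},{"tx":0.085,"ty":0.012,"tz":0.14,"jaw":0.8,"turn":0},{"tx":0.085,"ty":0.012,"tz":0.21,"jaw":0.8,"turn":0},{"tx":0.085,"ty":0.012,"tz":0.27,"jaw":0.8,"turn":0},{"tx":0.085,"ty":0.012,"tz":0.305,"jaw":0.8,"turn":0},{"tx":0.085,"ty":0.012,"tz":0.305,"jaw":0.4,"turn":0},{"tx":0.085,"ty":0.012,"tz":0.305,"jaw":0.4,"turn":0},{"tx":0.085,"ty":0.012,"tz":0.305,"jaw":0.4,"turn":0},{"tx":0.085,"ty":0.012,"tz":0.305,"jaw":0.4,"turn":0},{"tx":0.085,"ty":0.012,"tz":0.305,"jaw":0.4,"turn":0}]'

```text
t: 23.2
tool_pos: [0.6036, -0.019, 0.0315]
orientation: [2.291, 2.147, 0.003]
force: [1.2, 0.2, 4.4]
opening: 0.0542
```

Emit:
drive_tool --steps '[{"tx":0,"ty":0,"tz":0,"jaw":0.4,"turn":0},{"tx":0,"ty":0,"tz":-0.03,"jaw":0.4,"turn":0},{"tx":0,"ty":0,"tz":-0.08,"jaw":0.4,"turn":0},{"tx":0,"ty":0,"tz":-0.15,"jaw":0.4,"turn":0},{"tx":0,"ty":0,"tz":-0.23,"jaw":0.4,"turn":0},{"tx":0,"ty":0,"tz":-0.31,"jaw":0.4,"turn":0},{"tx":0,"ty":0,"tz":-0.37,"jaw":0.4,"turn":0},{"tx":0,"ty":0,"tz":-0.4,"jaw":0.4,"turn":0},{"tx":0,"ty":0,"tz":-0.4,"jaw":0.4,"turn":0}]'

```text
t: 24.1
tool_pos: [0.6034, -0.0191, 0.1523]
orientation: [2.29, 2.147, 0.003]
force: [0.4, 0.2, -1.5]
opening: 0.0545
```

```bash
python3 - <<'E'
from h import *
plan(.496,-.295,.14,-.06)
p,d=robot.read_camera('scene');cv2.imwrite('pics/s13.png',p)
E
```

```text
t 24.10 pos [ 0.6034 -0.0191  0.1523] phi -0.0648 q1 -0.117 q6 -0.052 open 0.0545 F [ 0.4  0.2 -1.5]
tx -0.9409 ty -0.2977 tz 0.0403 (|d| 0.296) turn -0.0015 (rows 0.0) tilt [ 0.003 -0.    -1.   ]
```

View pics/s13.png

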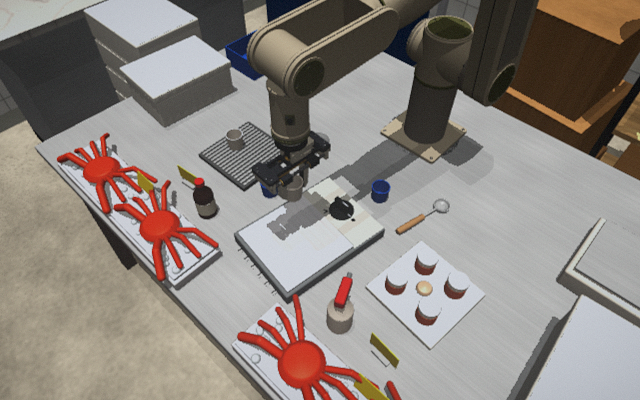

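Emit:
drive_tool --steps '[{"tx":-0.06,"ty":-0.02,"tz":0,"jaw":0.4,"turn":0},{"tx":-0.15,"ty":-0.05,"tz":0,"jaw":0.4,"turn":0},{"tx":-0.27,"ty":-0.085,"tz":0,"jaw":0.4,"turn":0},{"tx":-0.39,"ty":-0.12,"tz":0,"jaw":0.4,"turn":0},{"tx":-0.51,"ty":-0.16,"tz":0,"jaw":0.4,"turn":0},{"tx":-0.63,"ty":-0.2,"tz":0,"jaw":0.4,"turn":0},{"tx":-0.75,"ty":-0.24,"tz":0,"jaw":0.4,"turn":0},{"tx":-0.84,"ty":-0.27,"tz":0,"jaw":0.4,"turn":0},{"tx":-0.91,"ty":-0.29,"tz":0,"jaw":0.4,"turn":0},{"tx":-0.941,"ty":-0.298,"tz":0,"jaw":0.4,"turn":0},{"tx":-0.941,"ty":-0.298,"tz":0,"jaw":0.4,"turn":0},{"tx":-0.941,"ty":-0.298,"tz":0,"jaw":0.4,"turn":0}]'

```text
t: 25.35
tool_pos: [0.4948, -0.2939, 0.1492]
orientation: [-2.291, -2.147, -0.0]
force: [0.3, -0.2, -0.5]
opening: 0.0543
```

Emit:
drive_tool --steps '[{"tx":0,"ty":0,"tz":0.06,"jaw":0.4,"turn":0},{"tx":0,"ty":0,"tz":0.14,"jaw":0.4,"turn":0},{"tx":0,"ty":0,"tz":0.22,"jaw":0.4,"turn":0},{"tx":0,"ty":0,"tz":0.3,"jaw":0.4,"turn":0},{"tx":0,"ty":0,"tz":0.37,"jaw":0.4,"turn":0},{"tx":0,"ty":0,"tz":0.42,"jaw":0.4,"turn":0},{"tx":0,"ty":0,"tz":0.46,"jaw":0.4,"turn":0},{"tx":0,"ty":0,"tz":0.47,"jaw":0.4,"turn":0},{"tx":0,"ty":0,"tz":0.47,"jaw":0.4,"turn":0},{"tx":0,"ty":0,"tz":0.47,"jaw":0.4,"turn":0}]'

```text
t: 26.35
tool_pos: [0.4956, -0.2953, 0.0101]
orientation: [2.291, 2.147, 0.001]
force: [-0.2, -0.7, -0.8]
opening: 0.0544
```

```bash
python3 - <<'E'
from h import *
plan(.496,-.295,.002,-.06)
E
```

```text
t 26.35 pos [ 0.4956 -0.2953  0.0101] phi -0.0648 q1 -0.626 q6 -0.561 open 0.0544 F [-0.2 -0.7 -0.8]
tx 0.0012 ty 0.0011 tz 0.0271 (|d| 0.008) turn -0.0015 (rows 0.0) tilt [ 0.001 -0.001 -1.   ]
```

Emit:
drive_tool --steps '[{"tx":0,"ty":0,"tz":0.007,"jaw":0.4,"turn":0},{"tx":0,"ty":0,"tz":0.014,"jaw":0.4,"turn":0},{"tx":0,"ty":0,"tz":0.02,"jaw":0.4,"turn":0},{"tx":0,"ty":0,"tz":0.025,"jaw":0.4,"turn":0},{"tx":0,"ty":0,"tz":0.028,"jaw":0.4,"turn":0},{"tx":0,"ty":0,"tz":0.028,"jaw":0.4,"turn":0},{"tx":0,"ty":0,"tz":0.028,"jaw":0.4,"turn":0}]'

```text
t: 27.05
tool_pos: [0.495, -0.2949, 0.0013]
orientation: [2.292, 2.148, 0.0]
force: [-1.4, 2.1, 6.2]
opening: 0.0542
```

Contact. Release and lift.

Emit:
drive_tool --steps '[{"tx":0,"ty":0,"tz":0,"jaw":0.63,"turn":0},{"tx":0,"ty":0,"tz":0,"jaw":0.68,"turn":0},{"tx":0,"ty":0,"tz":0,"jaw":0.75,"turn":0},{"tx":0,"ty":0,"tz":0,"jaw":0.8,"turn":0},{"tx":0,"ty":0,"tz":-0.05,"jaw":0.8,"turn":0},{"tx":0,"ty":0,"tz":-0.12,"jaw":0.8,"turn":0},{"tx":0,"ty":0,"tz":-0.22,"jaw":0.8,"turn":0},{"tx":0,"ty":0,"tz":-0.32,"jaw":0.8,"turn":0},{"tx":0,"ty":0,"tz":-0.42,"jaw":0.8,"turn":0},{"tx":0,"ty":0,"tz":-0.5,"jaw":0.8,"turn":0},{"tx":0,"ty":0,"tz":-0.5,"jaw":0.8,"turn":0}]'

```text
t: 28.15
tool_pos: [0.4973, -0.2967, 0.1567]
orientation: [2.286, 2.143, 0.003]
force: [0.2, -1.0, 0.2]
opening: 0.0747
```

```bash
python3 - <<'E'
from h import *
p,d=robot.read_camera('scene');cv2.imwrite('pics/s14.png',p)
print(blobs('scene',d,(.057,.075),(.4,.6,-.47,-.22)))
[print(b) for b in blobs('scene',d,(.064,.08),(.35,.65,.18,.47))]
C=cloud('scene',d);print('shell',[ (len(q),) for q in [0,0][:0]], blobs('scene',d,(.026,.04),(.48,.54,.31,.40)))
plan(.452,.316,.15,-.06)
E
```

```text
[(106, array([ 0.4956, -0.4004]), 0.0302, np.float64(0.071)), (107, array([ 0.4904, -0.2945]), 0.0303, np.float64(0.07))]
(307, array([0.4511, 0.3167]), 0.0279, np.float64(0.075))
(326, array([0.5518, 0.2933]), 0.0278, np.float64(0.074))
(343, array([0.4566, 0.4113]), 0.0278, np.float64(0.074))
(377, array([0.5637, 0.3981]), 0.0281, np.float64(0.075))
shell [] [(155, array([0.5079, 0.3545]), 0.0201, np.float64(0.038))]
t 28.20 pos [ 0.4963 -0.2959  0.154 ] phi -0.0648 q1 -0.626 q6 -0.562 open 0.0746 F [ 0.2 -0.8 -0.8]
tx 2.0260 ty -0.2795 tz 0.0061 (|d| 0.614) turn -0.0015 (rows 0.0) tilt [ 0.004 -0.003 -1.   ]
```

View pics/s14.png

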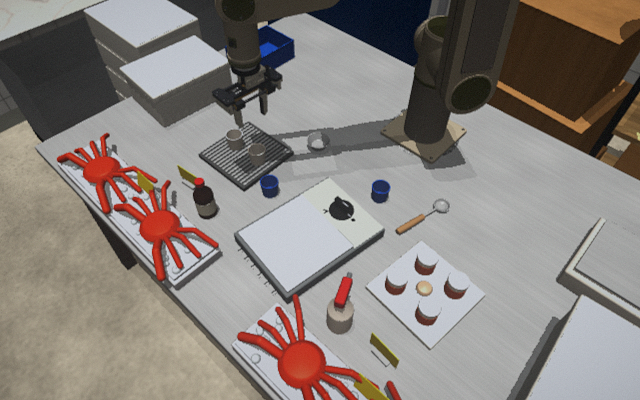

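Emit:
drive_tool --steps '[{"tx":0.08,"ty":0,"tz":0,"jaw":0.8,"turn":0},{"tx":0.2,"ty":0,"tz":0,"jaw":0.8,"turn":0},{"tx":0.34,"ty":0,"tz":0,"jaw":0.8,"turn":0},{"tx":0.48,"ty":0,"tz":0,"jaw":0.8,"turn":0},{"tx":0.62,"ty":0,"tz":0,"jaw":0.8,"turn":0},{"tx":0.76,"ty":0,"tz":0,"jaw":0.8,"turn":0},{"tx":0.88,"ty":0,"tz":0,"jaw":0.8,"turn":0},{"tx":0.99,"ty":0,"tz":0,"jaw":0.8,"turn":0}]'

```text
t: 29.0
tool_pos: [0.5129, 0.0035, 0.1493]
orientation: [-2.29, -2.148, 0.002]
force: [0.8, 0.9, 0.6]
opening: 0.0743
```

```bash
python3 - <<'E'
from h import *
plan(.5513,.2934,.14,-.06)
p,d=robot.read_camera('scene');C=cloud('scene',d);[print(b) for b in blobs('scene',d,(.064,.08),(.35,.65,.18,.47))]
m=(C[...,2]>.14)&(C[...,2]<.17)&(C[...,0]>.62)&(C[...,1]>.15)&(C[...,1]<.35);q=C[m];print('spray',q.min(0),q.max(0)) if len(q) else 0
E
```

```text
t 29.00 pos [0.5129 0.0035 0.1493] phi -0.0642 q1 -0.093 q6 -0.029 open 0.0743 F [0.8 0.9 0.6]
tx 0.9727 ty 0.0656 tz 0.0310 (|d| 0.293) turn -0.0013 (rows 0.0) tilt [-0.002  0.    -1.   ]
(303, array([0.452 , 0.3157]), 0.0281, np.float64(0.074))
(326, array([0.5516, 0.2941]), 0.0271, np.float64(0.075))
(341, array([0.4554, 0.4114]), 0.0283, np.float64(0.075))
(380, array([0.5646, 0.3988]), 0.0275, np.float64(0.075))
spray [0.66076001 0.2232078  0.14024298] [0.74310615 0.26928361 0.15646296]
```

Emit:
drive_tool --steps '[{"tx":0.08,"ty":0.005,"tz":0,"jaw":0.8,"turn":-0.04},{"tx":0.2,"ty":0.01,"tz":0,"jaw":0.8,"turn":-0.08},{"tx":0.34,"ty":0.02,"tz":0,"jaw":0.8,"turn":-0.12},{"tx":0.48,"ty":0.03,"tz":0,"jaw":0.8,"turn":-0.148},{"tx":0.62,"ty":0.04,"tz":0,"jaw":0.8,"turn":-0.148},{"tx":0.75,"ty":0.05,"tz":0,"jaw":0.8,"turn":-0.148},{"tx":0.87,"ty":0.058,"tz":0,"jaw":0.8,"turn":-0.148},{"tx":0.95,"ty":0.066,"tz":0.03,"jaw":0.8,"turn":-0.148},{"tx":0.973,"ty":0.066,"tz":0.03,"jaw":0.8,"turn":-0.148},{"tx":0.973,"ty":0.066,"tz":0.03,"jaw":0.8,"turn":-0.148},{"tx":0.973,"ty":0.066,"tz":0.03,"jaw":0.8,"turn":-0.148}]'

```text
t: 30.15
tool_pos: [0.5525, 0.2904, 0.1412]
orientation: [-1.736, -2.618, 0.002]
force: [0.3, -0.1, -0.2]
opening: 0.0746
```

```bash
python3 - <<'E'
from h import *
plan(.5513,.2938,-.003,.4)
p,d=robot.read_camera('scene');crop('scene',p,(320,180,500,350),3.5,'s15.png')
E
```

```text
t 30.15 pos [0.5525 0.2904 0.1412] phi 0.3998 q1 0.402 q6 0.002 open 0.0746 F [ 0.3 -0.1 -0.2]
tx 0.0123 ty 0.0014 tz 0.4807 (|d| 0.144) turn -0.0001 (rows 0.0) tilt [-0.001 -0.001 -1.   ]
```

View pics/s15.png

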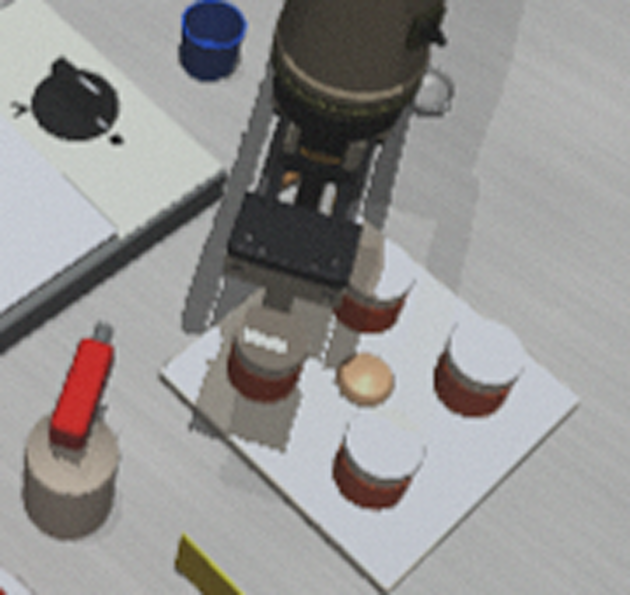

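Emit:
drive_tool --steps '[{"tx":0.01,"ty":0.001,"tz":0.06,"jaw":0.8,"turn":0},{"tx":0.01,"ty":0.001,"tz":0.15,"jaw":0.8,"turn":0},{"tx":0.01,"ty":0.001,"tz":0.25,"jaw":0.8,"turn":0},{"tx":0.01,"ty":0.001,"tz":0.33,"jaw":0.8,"turn":0},{"tx":0.01,"ty":0.001,"tz":0.4,"jaw":0.8,"turn":0},{"tx":0.01,"ty":0.001,"tz":0.45,"jaw":0.8,"turn":0},{"tx":0.01,"ty":0.001,"tz":0.48,"jaw":0.8,"turn":0},{"tx":0.01,"ty":0.001,"tz":0.48,"jaw":0.4,"turn":0},{"tx":0.01,"ty":0.001,"tz":0.48,"jaw":0.4,"turn":0},{"tx":0.01,"ty":0.001,"tz":0.48,"jaw":0.4,"turn":0},{"tx":0.01,"ty":0.001,"tz":0.48,"jaw":0.4,"turn":0},{"tx":0.01,"ty":0.001,"tz":0.48,"jaw":0.4,"turn":0}]' --force 20

```text
t: 31.4
tool_pos: [0.5528, 0.2948, -0.0009]
orientation: [1.735, 2.618, 0.003]
force: [-1.3, -0.3, 6.9]
opening: 0.0519
```

```bash
python3 - <<'E'
from h import *
plan(.6945,.0625,.13,.4)
E
```

```text
t 31.40 pos [ 0.5528  0.2948 -0.0009] phi 0.4003 q1 0.408 q6 0.008 open 0.0519 F [-1.3 -0.3  6.9]
tx -0.8973 ty 0.1342 tz -0.4358 (|d| 0.302) turn 0.0001 (rows 0.0) tilt [ 0.002  0.001 -1.   ]
```

Emit:
drive_tool --steps '[{"tx":0,"ty":0,"tz":-0.03,"jaw":0.4,"turn":0},{"tx":0,"ty":0,"tz":-0.08,"jaw":0.4,"turn":0},{"tx":0,"ty":0,"tz":-0.15,"jaw":0.4,"turn":0},{"tx":0,"ty":0,"tz":-0.23,"jaw":0.4,"turn":0},{"tx":0,"ty":0,"tz":-0.32,"jaw":0.4,"turn":0},{"tx":0,"ty":0,"tz":-0.4,"jaw":0.4,"turn":0},{"tx":0,"ty":0,"tz":-0.436,"jaw":0.4,"turn":0},{"tx":-0.08,"ty":0.01,"tz":-0.436,"jaw":0.4,"turn":0},{"tx":-0.19,"ty":0.03,"tz":-0.436,"jaw":0.4,"turn":0},{"tx":-0.31,"ty":0.05,"tz":-0.436,"jaw":0.4,"turn":0},{"tx":-0.43,"ty":0.065,"tz":-0.436,"jaw":0.4,"turn":0},{"tx":-0.55,"ty":0.08,"tz":-0.436,"jaw":0.4,"turn":0}]'

```text
t: 32.6
tool_pos: [0.6384, 0.1506, 0.1282]
orientation: [-1.735, -2.619, 0.001]
force: [1.5, 0.9, -2.0]
opening: 0.0521
```

```bash
python3 - <<'E'
from h import *
plan(.6945,.0625,.13,.4)
p,d=robot.read_camera('scene');cv2.imwrite('pics/s16.png',p)
E
```

```text
t 32.60 pos [0.6384 0.1506 0.1282] phi 0.4005 q1 0.153 q6 -0.247 open 0.0521 F [ 1.5  0.9 -2. ]
tx -0.3432 ty 0.0576 tz -0.0061 (|d| 0.104) turn 0.0002 (rows 0.0) tilt [-0.001 -0.    -1.   ]
```

View pics/s16.png

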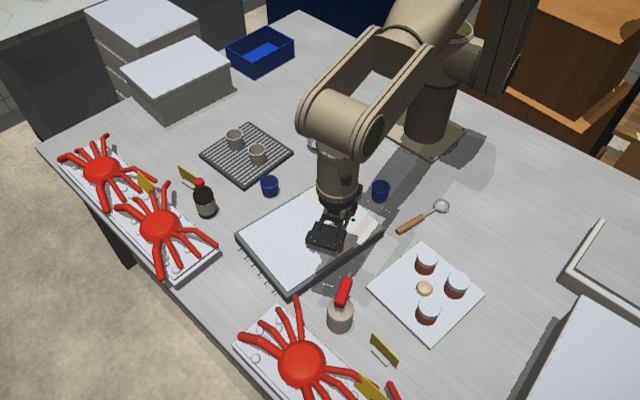

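Emit:
drive_tool --steps '[{"tx":-0.12,"ty":0.02,"tz":0,"jaw":0.4,"turn":0},{"tx":-0.23,"ty":0.04,"tz":0,"jaw":0.4,"turn":0},{"tx":-0.31,"ty":0.055,"tz":0,"jaw":0.4,"turn":0},{"tx":-0.343,"ty":0.058,"tz":0.03,"jaw":0.4,"turn":0},{"tx":-0.343,"ty":0.058,"tz":0.1,"jaw":0.4,"turn":0},{"tx":-0.343,"ty":0.058,"tz":0.17,"jaw":0.4,"turn":0},{"tx":-0.343,"ty":0.058,"tz":0.23,"jaw":0.4,"turn":0},{"tx":-0.343,"ty":0.058,"tz":0.28,"jaw":0.4,"turn":0},{"tx":-0.343,"ty":0.058,"tz":0.3,"jaw":0.4,"turn":0},{"tx":-0.343,"ty":0.058,"tz":0.3,"jaw":0.4,"turn":0},{"tx":-0.343,"ty":0.058,"tz":0.3,"jaw":0.4,"turn":0}]'

```text
t: 33.75
tool_pos: [0.6949, 0.064, 0.0394]
orientation: [1.735, 2.618, 0.001]
force: [-0.0, 0.2, -1.4]
opening: 0.0518
```

```bash
python3 - <<'E'
from h import *
plan(.6945,.0625,.0285,.4)
E
```

```text
t 33.75 pos [0.6949 0.064  0.0394] phi 0.4004 q1 0.018 q6 -0.382 open 0.0518 F [-0.   0.2 -1.4]
tx -0.0040 ty -0.0032 tz 0.0362 (|d| 0.011) turn 0.0001 (rows 0.0) tilt [ 0.001  0.    -1.   ]
```

Emit:
drive_tool --steps '[{"tx":-0.004,"ty":0,"tz":0.01,"jaw":0.4,"turn":0},{"tx":-0.004,"ty":0,"tz":0.018,"jaw":0.4,"turn":0},{"tx":-0.004,"ty":0,"tz":0.025,"jaw":0.4,"turn":0},{"tx":-0.004,"ty":0,"tz":0.03,"jaw":0.4,"turn":0},{"tx":-0.004,"ty":0,"tz":0.034,"jaw":0.4,"turn":0},{"tx":-0.004,"ty":0,"tz":0.036,"jaw":0.4,"turn":0},{"tx":-0.004,"ty":0,"tz":0.036,"jaw":0.4,"turn":0}]'

```text
t: 34.45
tool_pos: [0.6948, 0.0626, 0.0291]
orientation: [1.736, 2.619, -0.0]
force: [-6.6, -1.2, 6.8]
opening: 0.0519
```

Emit:
drive_tool --steps '[{"tx":0,"ty":0,"tz":0,"jaw":0.6,"turn":0},{"tx":0,"ty":0,"tz":0,"jaw":0.65,"turn":0},{"tx":0,"ty":0,"tz":0,"jaw":0.75,"turn":0},{"tx":0,"ty":0,"tz":0,"jaw":0.8,"turn":0},{"tx":0,"ty":0,"tz":-0.05,"jaw":0.8,"turn":0},{"tx":0,"ty":0,"tz":-0.12,"jaw":0.8,"turn":0},{"tx":0,"ty":0,"tz":-0.22,"jaw":0.8,"turn":0},{"tx":0,"ty":0,"tz":-0.32,"jaw":0.8,"turn":0},{"tx":0,"ty":0,"tz":-0.4,"jaw":0.8,"turn":0},{"tx":0.08,"ty":-0.06,"tz":-0.4,"jaw":0.8,"turn":0},{"tx":0.2,"ty":-0.13,"tz":-0.4,"jaw":0.8,"turn":0},{"tx":0.3,"ty":-0.15,"tz":-0.4,"jaw":0.8,"turn":0}]'

```text
t: 35.65
tool_pos: [0.6169, 0.1284, 0.1491]
orientation: [1.737, 2.617, 0.001]
force: [0.2, 0.0, -1.2]
opening: 0.0741
```

```bash
cat > look.py <<'E'
from h import *
import sys
p,d=robot.read_camera('scene');cv2.imwrite('pics/'+sys.argv[1],p)
print('board');[print(b) for b in blobs('scene',d,(.064,.08),(.33,.64,.19,.48))]
print('plate');[print(b) for b in blobs('scene',d,(.092,.11),(.52,.78,-.12,.15))]
E
python3 look.py s17.png; python3 - <<'E'
from h import *
plan(.5645,.3985,.14,.4)
E
```

```text
board
(304, array([0.452 , 0.3159]), 0.0277, np.float64(0.076))
(340, array([0.4558, 0.4121]), 0.0285, np.float64(0.074))
(383, array([0.5648, 0.4001]), 0.0279, np.float64(0.075))
plate
(330, array([0.6928, 0.0629]), 0.0281, np.float64(0.105))
t 35.70 pos [0.6152 0.1328 0.1492] phi 0.4021 q1 0.130 q6 -0.273 open 0.0742 F [ 0.9  2.6 -0.5]
tx 0.8810 ty 0.1911 tz 0.0329 (|d| 0.271) turn 0.0007 (rows 0.0) tilt [-0.     0.002 -1.   ]
```

View pics/s17.png

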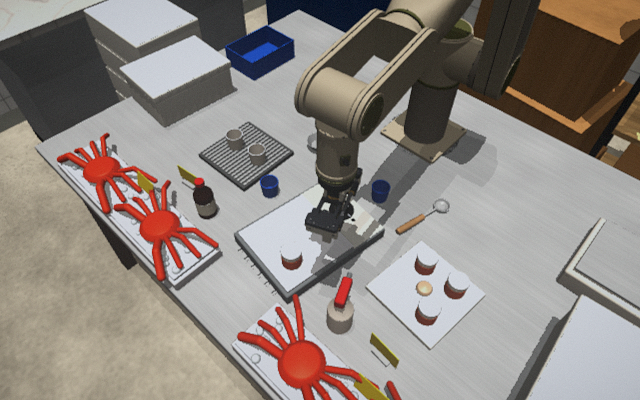

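Emit:
drive_tool --steps '[{"tx":0.08,"ty":0.01,"tz":0,"jaw":0.75,"turn":0.03},{"tx":0.2,"ty":0.03,"tz":0,"jaw":0.75,"turn":0.06},{"tx":0.33,"ty":0.06,"tz":0,"jaw":0.75,"turn":0.1},{"tx":0.46,"ty":0.09,"tz":0,"jaw":0.75,"turn":0.13},{"tx":0.59,"ty":0.12,"tz":0,"jaw":0.75,"turn":0.16},{"tx":0.71,"ty":0.15,"tz":0,"jaw":0.75,"turn":0.16},{"tx":0.8,"ty":0.175,"tz":0,"jaw":0.75,"turn":0.16},{"tx":0.86,"ty":0.19,"tz":0.03,"jaw":0.75,"turn":0.16},{"tx":0.881,"ty":0.192,"tz":0.03,"jaw":0.75,"turn":0.16},{"tx":0.881,"ty":0.192,"tz":0.03,"jaw":0.75,"turn":0.16},{"tx":0.881,"ty":0.192,"tz":0.03,"jaw":0.75,"turn":0.16}]'

```text
t: 36.8
tool_pos: [0.5688, 0.3926, 0.1387]
orientation: [2.333, 2.103, -0.001]
force: [-0.0, -0.0, -0.4]
opening: 0.0698
```

```bash
python3 look.py s18.png; python3 - <<'E'
from h import *
plan(.5647,.3992,-.001,-.1)
E
```

```text
board
(136, array([0.4494, 0.3102]), 0.0267, np.float64(0.074))
(44, array([0.4548, 0.3364]), 0.0125, np.float64(0.073))
(290, array([0.4568, 0.4144]), 0.0287, np.float64(0.076))
(348, array([0.5639, 0.3989]), 0.0273, np.float64(0.075))
plate
(323, array([0.6935, 0.0621]), 0.0276, np.float64(0.105))
t 36.85 pos [0.569  0.3925 0.1389] phi -0.1038 q1 0.530 q6 0.634 open 0.0696 F [-0.2 -1.  -0.5]
tx 0.0208 ty -0.0166 tz 0.4662 (|d| 0.140) turn -0.0012 (rows 0.0) tilt [ 0. -0. -1.]
```

Emit:
drive_tool --steps '[{"tx":0.021,"ty":-0.016,"tz":0.04,"jaw":0.78,"turn":0},{"tx":0.021,"ty":-0.016,"tz":0.12,"jaw":0.78,"turn":0},{"tx":0.021,"ty":-0.016,"tz":0.22,"jaw":0.78,"turn":0},{"tx":0.021,"ty":-0.016,"tz":0.31,"jaw":0.78,"turn":0},{"tx":0.021,"ty":-0.016,"tz":0.39,"jaw":0.78,"turn":0},{"tx":0.021,"ty":-0.016,"tz":0.44,"jaw":0.78,"turn":0},{"tx":0.021,"ty":-0.016,"tz":0.466,"jaw":0.78,"turn":0},{"tx":0.021,"ty":-0.016,"tz":0.466,"jaw":0.4,"turn":0},{"tx":0.021,"ty":-0.016,"tz":0.466,"jaw":0.4,"turn":0},{"tx":0.021,"ty":-0.016,"tz":0.466,"jaw":0.4,"turn":0},{"tx":0.021,"ty":-0.016,"tz":0.466,"jaw":0.4,"turn":0},{"tx":0.021,"ty":-0.016,"tz":0.466,"jaw":0.4,"turn":0}]'

```text
t: 38.05
tool_pos: [0.5655, 0.4014, 0.0007]
orientation: [2.332, 2.104, 0.005]
force: [0.7, -0.4, 6.3]
opening: 0.0517
```

```bash
python3 - <<'E'
from h import *
plan(.6815,-.0367,.13,-.1)
E
```

```text
t 38.05 pos [0.5655 0.4014 0.0007] phi -0.1024 q1 0.543 q6 0.646 open 0.0517 F [ 0.7 -0.4  6.3]
tx -1.4123 ty 0.5351 tz -0.4321 (|d| 0.471) turn -0.0008 (rows 0.0) tilt [ 0.003  0.002 -1.   ]
```

Emit:
drive_tool --steps '[{"tx":0,"ty":0,"tz":-0.03,"jaw":0.4,"turn":0},{"tx":0,"ty":0,"tz":-0.08,"jaw":0.4,"turn":0},{"tx":0,"ty":0,"tz":-0.16,"jaw":0.4,"turn":0},{"tx":0,"ty":0,"tz":-0.26,"jaw":0.4,"turn":0},{"tx":0,"ty":0,"tz":-0.37,"jaw":0.4,"turn":0},{"tx":-0.02,"ty":0,"tz":-0.47,"jaw":0.4,"turn":0},{"tx":-0.08,"ty":0,"tz":-0.53,"jaw":0.4,"turn":0},{"tx":-0.18,"ty":0,"tz":-0.55,"jaw":0.4,"turn":0},{"tx":-0.31,"ty":0,"tz":-0.55,"jaw":0.4,"turn":0},{"tx":-0.44,"ty":0.0,"tz":-0.55,"jaw":0.4,"turn":0},{"tx":-0.57,"ty":0.05,"tz":-0.55,"jaw":0.4,"turn":0},{"tx":-0.7,"ty":0.1,"tz":-0.55,"jaw":0.4,"turn":0}]'

```text
t: 39.25
tool_pos: [0.5724, 0.1875, 0.1653]
orientation: [2.331, 2.105, 0.002]
force: [1.4, -0.8, -1.8]
opening: 0.0517
```

```bash
python3 look.py s19.png; python3 - <<'E'
from h import *
plan(.6815,-.0367,.11,-.1)
E
```

```text
board
(301, array([0.4519, 0.3157]), 0.0285, np.float64(0.075))
(338, array([0.4552, 0.4118]), 0.0286, np.float64(0.076))
plate
(325, array([0.6921, 0.0628]), 0.0284, np.float64(0.104))
t 39.30 pos [0.5744 0.181  0.1652] phi -0.1054 q1 0.223 q6 0.329 open 0.0521 F [ 2.1 -3.2 -1.2]
tx -0.6834 ty 0.4309 tz 0.1872 (|d| 0.249) turn -0.0017 (rows 0.0) tilt [ 0.002 -0.004 -1.   ]
```

View pics/s19.png

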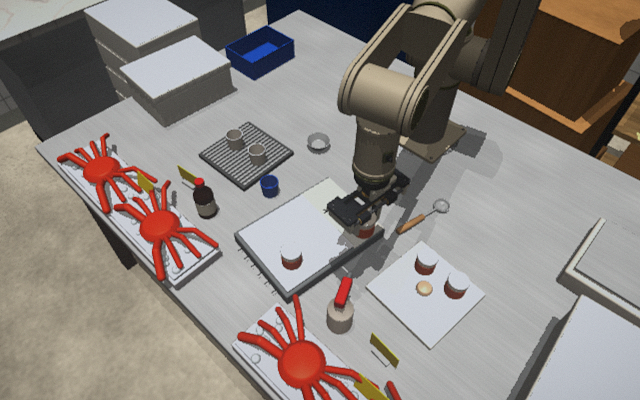

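Emit:
drive_tool --steps '[{"tx":-0.1,"ty":0.06,"tz":0,"jaw":0.4,"turn":0},{"tx":-0.21,"ty":0.13,"tz":0,"jaw":0.4,"turn":0},{"tx":-0.33,"ty":0.21,"tz":0,"jaw":0.4,"turn":0},{"tx":-0.45,"ty":0.28,"tz":0,"jaw":0.4,"turn":0},{"tx":-0.56,"ty":0.35,"tz":0,"jaw":0.4,"turn":0},{"tx":-0.64,"ty":0.41,"tz":0,"jaw":0.4,"turn":0},{"tx":-0.683,"ty":0.431,"tz":0.05,"jaw":0.4,"turn":0},{"tx":-0.683,"ty":0.431,"tz":0.13,"jaw":0.4,"turn":0},{"tx":-0.683,"ty":0.431,"tz":0.22,"jaw":0.4,"turn":0},{"tx":-0.683,"ty":0.431,"tz":0.3,"jaw":0.4,"turn":0},{"tx":-0.683,"ty":0.431,"tz":0.36,"jaw":0.4,"turn":0},{"tx":-0.683,"ty":0.431,"tz":0.38,"jaw":0.4,"turn":0}]'

```text
t: 40.5
tool_pos: [0.6779, -0.0273, 0.0465]
orientation: [-2.329, -2.103, 0.005]
force: [-0.8, 1.1, -2.0]
opening: 0.0518
```

Emit:
drive_tool --steps '[{"tx":0,"ty":0,"tz":0,"jaw":0.4,"turn":0},{"tx":0,"ty":0,"tz":0,"jaw":0.4,"turn":0}]'

```text
t: 40.7
tool_pos: [0.6811, -0.0282, 0.0512]
orientation: [2.331, 2.104, 0.002]
force: [0.6, -0.1, -1.0]
opening: 0.0517
```

```bash
python3 - <<'E'
from h import *
plan(.6815,-.0367,.0305,-.1)
E
```

```text
t 40.70 pos [ 0.6811 -0.0282  0.0512] phi -0.1022 q1 -0.117 q6 -0.014 open 0.0517 F [ 0.6 -0.1 -1. ]
tx -0.0282 ty 0.0040 tz 0.0691 (|d| 0.022) turn -0.0007 (rows 0.0) tilt [ 0.002 -0.    -1.   ]
```

Contact is expected at a reading of about 0.0305.

Emit:
drive_tool --steps '[{"tx":-0.01,"ty":0,"tz":0.015,"jaw":0.4,"turn":0},{"tx":-0.02,"ty":0,"tz":0.03,"jaw":0.4,"turn":0},{"tx":-0.026,"ty":0,"tz":0.042,"jaw":0.4,"turn":0},{"tx":-0.026,"ty":0,"tz":0.052,"jaw":0.4,"turn":0},{"tx":-0.026,"ty":0,"tz":0.06,"jaw":0.4,"turn":0},{"tx":-0.026,"ty":0,"tz":0.065,"jaw":0.4,"turn":0},{"tx":-0.026,"ty":0,"tz":0.068,"jaw":0.4,"turn":0},{"tx":-0.026,"ty":0,"tz":0.068,"jaw":0.4,"turn":0}]'

```text
t: 41.5
tool_pos: [0.6794, -0.0362, 0.0307]
orientation: [2.332, 2.105, -0.001]
force: [-4.7, 0.1, 7.8]
opening: 0.0517
```

Emit:
drive_tool --steps '[{"tx":0,"ty":0,"tz":0,"jaw":0.6,"turn":0},{"tx":0,"ty":0,"tz":0,"jaw":0.65,"turn":0},{"tx":0,"ty":0,"tz":0,"jaw":0.75,"turn":0},{"tx":0,"ty":0,"tz":0,"jaw":0.78,"turn":0},{"tx":0,"ty":0,"tz":-0.05,"jaw":0.78,"turn":0},{"tx":0,"ty":0,"tz":-0.12,"jaw":0.78,"turn":0},{"tx":0,"ty":0,"tz":-0.22,"jaw":0.78,"turn":0},{"tx":0,"ty":0,"tz":-0.32,"jaw":0.78,"turn":0},{"tx":0,"ty":0,"tz":-0.4,"jaw":0.78,"turn":0},{"tx":0.08,"ty":-0.1,"tz":-0.4,"jaw":0.78,"turn":0},{"tx":0.2,"ty":-0.22,"tz":-0.4,"jaw":0.78,"turn":0},{"tx":0.3,"ty":-0.3,"tz":-0.4,"jaw":0.78,"turn":0}]'

```text
t: 42.7
tool_pos: [0.5981, 0.0637, 0.1509]
orientation: [2.333, 2.103, 0.002]
force: [-0.1, -0.3, -0.5]
opening: 0.0722
```

```bash
python3 look.py s20.png; python3 - <<'E'
from h import *
plan(.452,.316,.14,-.1)
E
```

```text
board
(301, array([0.4516, 0.316 ]), 0.0289, np.float64(0.075))
(341, array([0.4556, 0.4131]), 0.0289, np.float64(0.075))
plate
(289, array([ 0.6768, -0.0368]), 0.0283, np.float64(0.105))
(330, array([0.6938, 0.0622]), 0.0278, np.float64(0.103))
t 42.75 pos [0.5956 0.0688 0.1508] phi -0.1001 q1 0.027 q6 0.127 open 0.0725 F [2.  3.5 0.1]
tx 0.7719 ty -0.5584 tz 0.0388 (|d| 0.286) turn -0.0000 (rows 0.0) tilt [-0.001  0.003 -1.   ]
```

View pics/s20.png

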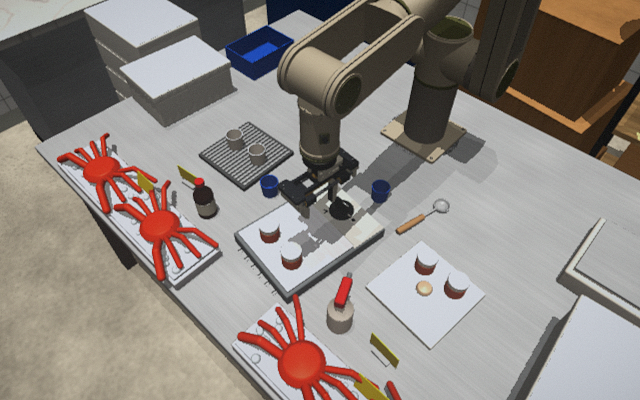

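Emit:
drive_tool --steps '[{"tx":0.08,"ty":-0.06,"tz":0,"jaw":0.78,"turn":0},{"tx":0.19,"ty":-0.14,"tz":0,"jaw":0.78,"turn":0},{"tx":0.3,"ty":-0.22,"tz":0,"jaw":0.78,"turn":0},{"tx":0.41,"ty":-0.3,"tz":0,"jaw":0.78,"turn":0},{"tx":0.52,"ty":-0.38,"tz":0,"jaw":0.78,"turn":0},{"tx":0.62,"ty":-0.46,"tz":0,"jaw":0.78,"turn":0},{"tx":0.71,"ty":-0.52,"tz":0,"jaw":0.78,"turn":0},{"tx":0.76,"ty":-0.55,"tz":0.03,"jaw":0.78,"turn":0},{"tx":0.76,"ty":-0.558,"tz":0.03,"jaw":0.78,"turn":0},{"tx":0.76,"ty":-0.558,"tz":0.03,"jaw":0.78,"turn":0},{"tx":0.76,"ty":-0.558,"tz":0.03,"jaw":0.78,"turn":0}]'

```text
t: 43.85
tool_pos: [0.4567, 0.3059, 0.1413]
orientation: [2.333, 2.104, 0.001]
force: [-0.3, -0.2, 0.1]
opening: 0.0728
```

```bash
python3 look.py s21.png; python3 - <<'E'
from h import *
plan(.4515,.3158,-.001,-.1)
E
```

```text
board
(303, array([0.4508, 0.3163]), 0.0288, np.float64(0.075))
(342, array([0.4556, 0.4124]), 0.0284, np.float64(0.074))
plate
(290, array([ 0.6768, -0.0371]), 0.0282, np.float64(0.104))
(326, array([0.6954, 0.0619]), 0.0286, np.float64(0.105))
t 43.90 pos [0.4568 0.3058 0.1412] phi -0.1036 q1 0.497 q6 0.601 open 0.0724 F [-0.1  0.1  0.5]
tx 0.0312 ty -0.0215 tz 0.4740 (|d| 0.143) turn -0.0011 (rows 0.0) tilt [ 0.001  0.    -1.   ]
```

Emit:
drive_tool --steps '[{"tx":0.031,"ty":-0.021,"tz":0.04,"jaw":0.78,"turn":0},{"tx":0.031,"ty":-0.021,"tz":0.12,"jaw":0.78,"turn":0},{"tx":0.031,"ty":-0.021,"tz":0.22,"jaw":0.78,"turn":0},{"tx":0.031,"ty":-0.021,"tz":0.31,"jaw":0.78,"turn":0},{"tx":0.031,"ty":-0.021,"tz":0.39,"jaw":0.78,"turn":0},{"tx":0.031,"ty":-0.021,"tz":0.445,"jaw":0.78,"turn":0},{"tx":0.031,"ty":-0.021,"tz":0.472,"jaw":0.78,"turn":0},{"tx":0.031,"ty":-0.021,"tz":0.472,"jaw":0.4,"turn":0},{"tx":0.031,"ty":-0.021,"tz":0.472,"jaw":0.4,"turn":0},{"tx":0.031,"ty":-0.021,"tz":0.472,"jaw":0.4,"turn":0},{"tx":0.031,"ty":-0.021,"tz":0.472,"jaw":0.4,"turn":0},{"tx":0.031,"ty":-0.021,"tz":0.472,"jaw":0.4,"turn":0}]'

```text
t: 45.1
tool_pos: [0.4517, 0.317, 0.0001]
orientation: [2.332, 2.104, 0.004]
force: [1.1, -0.4, 4.2]
opening: 0.0517
```

Emit:
drive_tool --steps '[{"tx":0,"ty":0,"tz":-0.03,"jaw":0.4,"turn":0},{"tx":0,"ty":0,"tz":-0.08,"jaw":0.4,"turn":0},{"tx":0,"ty":0,"tz":-0.16,"jaw":0.4,"turn":0},{"tx":0,"ty":0,"tz":-0.26,"jaw":0.4,"turn":0},{"tx":0,"ty":0,"tz":-0.37,"jaw":0.4,"turn":0},{"tx":-0.02,"ty":0,"tz":-0.44,"jaw":0.4,"turn":0},{"tx":-0.08,"ty":0.02,"tz":-0.47,"jaw":0.4,"turn":0},{"tx":-0.18,"ty":0.05,"tz":-0.47,"jaw":0.4,"turn":0},{"tx":-0.29,"ty":0.09,"tz":-0.47,"jaw":0.4,"turn":0},{"tx":-0.4,"ty":0.14,"tz":-0.47,"jaw":0.4,"turn":0},{"tx":-0.5,"ty":0.19,"tz":-0.47,"jaw":0.4,"turn":0},{"tx":-0.56,"ty":0.22,"tz":-0.47,"jaw":0.4,"turn":0}]'

```text
t: 46.3
tool_pos: [0.4997, 0.1404, 0.1412]
orientation: [2.333, 2.103, 0.001]
force: [-0.0, 0.1, -2.1]
opening: 0.0518
```

```bash
python3 look.py s22.png; python3 - <<'E'
from h import *
plan(.5825,-.0237,.11,-.1)
E
```

```text
board
(340, array([0.4561, 0.4126]), 0.028, np.float64(0.076))
plate
(286, array([ 0.6763, -0.0369]), 0.0287, np.float64(0.105))
(328, array([0.6934, 0.0625]), 0.0275, np.float64(0.104))
t 46.35 pos [0.5005 0.1385 0.1412] phi -0.1048 q1 0.173 q6 0.278 open 0.0515 F [ 0.2 -1.9 -1.9]
tx -0.5088 ty 0.3281 tz 0.1053 (|d| 0.184) turn -0.0015 (rows 0.0) tilt [ 0.002 -0.002 -1.   ]
```

View pics/s22.png

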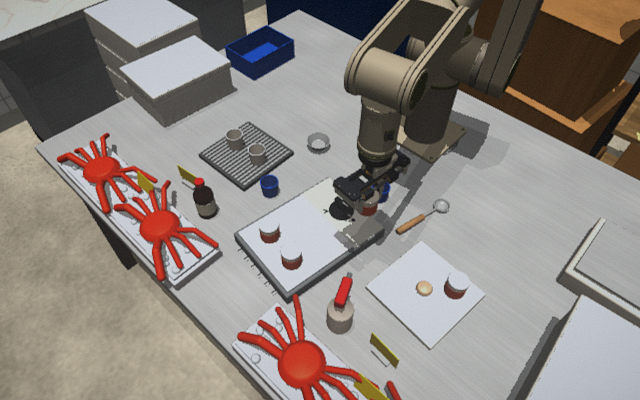

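Emit:
drive_tool --steps '[{"tx":-0.08,"ty":0.05,"tz":0,"jaw":0.4,"turn":0},{"tx":-0.18,"ty":0.11,"tz":0,"jaw":0.4,"turn":0},{"tx":-0.28,"ty":0.18,"tz":0,"jaw":0.4,"turn":0},{"tx":-0.38,"ty":0.24,"tz":0,"jaw":0.4,"turn":0},{"tx":-0.46,"ty":0.29,"tz":0,"jaw":0.4,"turn":0},{"tx":-0.51,"ty":0.314,"tz":0,"jaw":0.4,"turn":0},{"tx":-0.51,"ty":0.314,"tz":0.06,"jaw":0.4,"turn":0},{"tx":-0.51,"ty":0.314,"tz":0.14,"jaw":0.4,"turn":0},{"tx":-0.51,"ty":0.314,"tz":0.21,"jaw":0.4,"turn":0},{"tx":-0.51,"ty":0.314,"tz":0.27,"jaw":0.4,"turn":0},{"tx":-0.51,"ty":0.314,"tz":0.3,"jaw":0.4,"turn":0},{"tx":-0.51,"ty":0.314,"tz":0.31,"jaw":0.4,"turn":0}]'

```text
t: 47.55
tool_pos: [0.5763, -0.0186, 0.0461]
orientation: [-2.331, -2.104, 0.002]
force: [0.2, -0.9, -1.8]
opening: 0.0518
```

Emit:
drive_tool --steps '[{"tx":0,"ty":0,"tz":0,"jaw":0.4,"turn":0},{"tx":0,"ty":0,"tz":0,"jaw":0.4,"turn":0}]'

```text
t: 47.75
tool_pos: [0.578, -0.0192, 0.0482]
orientation: [2.331, 2.104, 0.002]
force: [0.8, 0.1, -1.5]
opening: 0.0518
```

```bash
python3 - <<'E'
from h import *
plan(.578,-.0237,.03,-.1)
E
```

```text
t 47.75 pos [ 0.578  -0.0192  0.0482] phi -0.1023 q1 -0.122 q6 -0.020 open 0.0518 F [ 0.8  0.1 -1.5]
tx -0.0150 ty 0.0014 tz 0.0606 (|d| 0.019) turn -0.0007 (rows 0.0) tilt [ 0.002 -0.    -1.   ]
```

Emit:
drive_tool --steps '[{"tx":-0.01,"ty":0,"tz":0.015,"jaw":0.4,"turn":0},{"tx":-0.015,"ty":0,"tz":0.028,"jaw":0.4,"turn":0},{"tx":-0.015,"ty":0,"tz":0.039,"jaw":0.4,"turn":0},{"tx":-0.015,"ty":0,"tz":0.048,"jaw":0.4,"turn":0},{"tx":-0.015,"ty":0,"tz":0.055,"jaw":0.4,"turn":0},{"tx":-0.015,"ty":0,"tz":0.059,"jaw":0.4,"turn":0},{"tx":-0.015,"ty":0,"tz":0.061,"jaw":0.4,"turn":0},{"tx":-0.015,"ty":0,"tz":0.061,"jaw":0.4,"turn":0}]'

```text
t: 48.55
tool_pos: [0.5765, -0.0238, 0.0301]
orientation: [-2.332, -2.105, 0.001]
force: [-9.0, 0.3, 12.4]
opening: 0.0522
```

Emit:
drive_tool --steps '[{"tx":0,"ty":0,"tz":-0.002,"jaw":0.4,"turn":0},{"tx":0,"ty":0,"tz":-0.002,"jaw":0.6,"turn":0},{"tx":0,"ty":0,"tz":-0.002,"jaw":0.65,"turn":0},{"tx":0,"ty":0,"tz":-0.002,"jaw":0.7,"turn":0},{"tx":0,"ty":0,"tz":-0.002,"jaw":0.7,"turn":0},{"tx":0,"ty":0,"tz":-0.05,"jaw":0.7,"turn":0},{"tx":0,"ty":0,"tz":-0.12,"jaw":0.7,"turn":0},{"tx":0,"ty":0,"tz":-0.22,"jaw":0.7,"turn":0},{"tx":0,"ty":0,"tz":-0.32,"jaw":0.78,"turn":0},{"tx":0.03,"ty":-0.01,"tz":-0.4,"jaw":0.78,"turn":0},{"tx":0.12,"ty":-0.04,"tz":-0.42,"jaw":0.78,"turn":0},{"tx":0.24,"ty":-0.08,"tz":-0.42,"jaw":0.78,"turn":0}]'

```text
t: 49.75
tool_pos: [0.5618, 0.0499, 0.1581]
orientation: [2.332, 2.099, 0.005]
force: [1.0, 1.2, 0.6]
opening: 0.0724
```

```bash
python3 look.py s23.png; python3 - <<'E'
from h import *
plan(.456,.4125,.14,-.3)
E
```

```text
board
(342, array([0.4557, 0.4115]), 0.0277, np.float64(0.074))
plate
(260, array([ 0.5739, -0.0223]), 0.0287, np.float64(0.104))
(289, array([ 0.6796, -0.0376]), 0.0284, np.float64(0.105))
(329, array([0.6937, 0.0633]), 0.0279, np.float64(0.105))
t 49.80 pos [0.5598 0.056  0.1571] phi -0.1016 q1 0.006 q6 0.108 open 0.0725 F [ 0.1  3.2 -0.6]
tx 1.1467 ty -0.4650 tz 0.0598 (|d| 0.372) turn 0.0631 (rows 1.3) tilt [ 0.003  0.003 -1.   ]
```

View pics/s23.png

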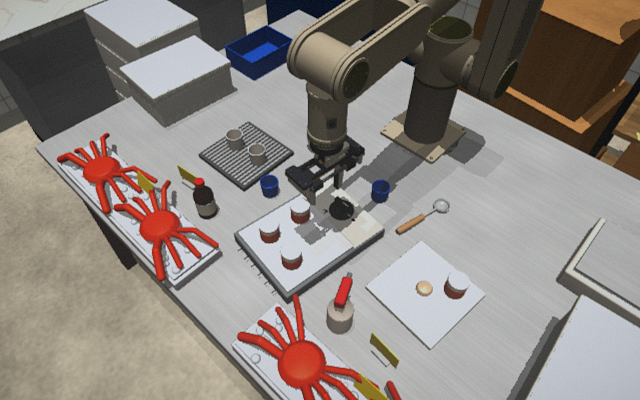

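Emit:
drive_tool --steps '[{"tx":0.1,"ty":-0.04,"tz":0,"jaw":0.78,"turn":0},{"tx":0.22,"ty":-0.09,"tz":0,"jaw":0.78,"turn":0},{"tx":0.35,"ty":-0.14,"tz":0,"jaw":0.78,"turn":0},{"tx":0.48,"ty":-0.19,"tz":0,"jaw":0.78,"turn":0},{"tx":0.61,"ty":-0.24,"tz":0,"jaw":0.78,"turn":0},{"tx":0.74,"ty":-0.29,"tz":0,"jaw":0.78,"turn":0},{"tx":0.85,"ty":-0.34,"tz":0,"jaw":0.78,"turn":0},{"tx":0.94,"ty":-0.38,"tz":0,"jaw":0.78,"turn":0},{"tx":0.99,"ty":-0.4,"tz":0,"jaw":0.78,"turn":0},{"tx":0.99,"ty":-0.4,"tz":0,"jaw":0.78,"turn":0},{"tx":0.99,"ty":-0.4,"tz":0,"jaw":0.78,"turn":0}]'

```text
t: 50.9
tool_pos: [0.4716, 0.3575, 0.1548]
orientation: [2.331, 2.105, -0.0]
force: [-0.2, -0.7, 0.0]
opening: 0.0725
```

```bash
python3 look.py s24.png; python3 - <<'E'
from h import *
plan(.456,.412,-.001,-.1)
E
```

```text
board
(338, array([0.4558, 0.4116]), 0.0281, np.float64(0.074))
plate
(262, array([ 0.5748, -0.0232]), 0.0278, np.float64(0.105))
(287, array([ 0.6766, -0.0376]), 0.0284, np.float64(0.105))
(323, array([0.6938, 0.0624]), 0.0278, np.float64(0.104))
t 50.95 pos [0.4717 0.357  0.1547] phi -0.1031 q1 0.562 q6 0.665 open 0.0725 F [ 0.9 -0.4  0.2]
tx 0.1771 ty -0.0712 tz 0.5190 (|d| 0.166) turn -0.0010 (rows 0.0) tilt [ 0. -0. -1.]
```

Emit:
drive_tool --steps '[{"tx":0.08,"ty":-0.03,"tz":0,"jaw":0.78,"turn":0},{"tx":0.15,"ty":-0.06,"tz":0,"jaw":0.78,"turn":0},{"tx":0.177,"ty":-0.071,"tz":0.03,"jaw":0.78,"turn":0},{"tx":0.177,"ty":-0.071,"tz":0.1,"jaw":0.78,"turn":0},{"tx":0.177,"ty":-0.071,"tz":0.19,"jaw":0.78,"turn":0},{"tx":0.177,"ty":-0.071,"tz":0.28,"jaw":0.78,"turn":0},{"tx":0.177,"ty":-0.071,"tz":0.37,"jaw":0.78,"turn":0},{"tx":0.177,"ty":-0.071,"tz":0.44,"jaw":0.78,"turn":0},{"tx":0.177,"ty":-0.071,"tz":0.49,"jaw":0.78,"turn":0},{"tx":0.177,"ty":-0.071,"tz":0.518,"jaw":0.78,"turn":0},{"tx":0.177,"ty":-0.071,"tz":0.518,"jaw":0.78,"turn":0}]'

```text
t: 52.05
tool_pos: [0.455, 0.4119, -0.0021]
orientation: [-2.333, -2.104, 0.003]
force: [-0.8, 0.7, 0.5]
opening: 0.0722
```

Emit:
drive_tool --steps '[{"tx":0,"ty":0,"tz":0,"jaw":0.4,"turn":0},{"tx":0,"ty":0,"tz":0,"jaw":0.4,"turn":0},{"tx":0,"ty":0,"tz":0,"jaw":0.4,"turn":0},{"tx":0,"ty":0,"tz":0,"jaw":0.4,"turn":0},{"tx":0,"ty":0,"tz":0,"jaw":0.4,"turn":0},{"tx":0,"ty":0,"tz":-0.03,"jaw":0.4,"turn":0},{"tx":0,"ty":0,"tz":-0.08,"jaw":0.4,"turn":0},{"tx":0,"ty":0,"tz":-0.16,"jaw":0.4,"turn":0},{"tx":0,"ty":0,"tz":-0.26,"jaw":0.4,"turn":0},{"tx":0,"ty":0,"tz":-0.37,"jaw":0.4,"turn":0},{"tx":0,"ty":0,"tz":-0.44,"jaw":0.4,"turn":0},{"tx":0,"ty":0,"tz":-0.47,"jaw":0.4,"turn":0}]'

```text
t: 53.25
tool_pos: [0.4567, 0.4141, 0.1443]
orientation: [2.332, 2.105, 0.008]
force: [0.1, -0.5, -1.3]
opening: 0.0518
```

```bash
python3 look.py s25.png; python3 - <<'E'
from h import *
plan(.594,.0765,.141,-.1)
E
```

```text
board
plate
(258, array([ 0.575 , -0.0243]), 0.0282, np.float64(0.105))
(293, array([ 0.6785, -0.0374]), 0.0281, np.float64(0.104))
(324, array([0.6929, 0.0619]), 0.0277, np.float64(0.105))
t 53.30 pos [0.4567 0.4142 0.1443] phi -0.1024 q1 0.653 q6 0.756 open 0.0517 F [ 0.2  0.5 -0.3]
tx -1.0729 ty 0.5702 tz 0.0095 (|d| 0.364) turn -0.0008 (rows 0.0) tilt [ 0.004  0.003 -1.   ]
```

View pics/s25.png

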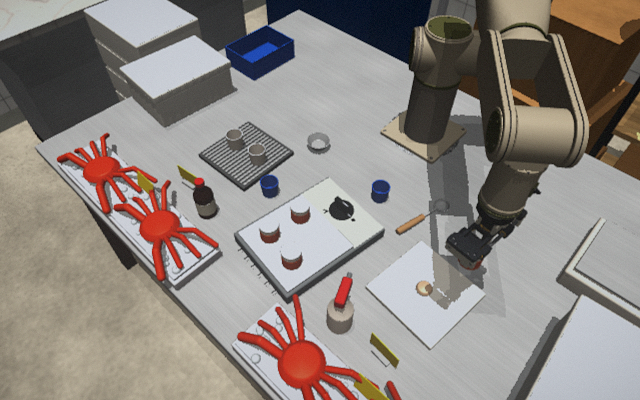

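Emit:
drive_tool --steps '[{"tx":-0.06,"ty":0.03,"tz":0,"jaw":0.4,"turn":0},{"tx":-0.15,"ty":0.08,"tz":0,"jaw":0.4,"turn":0},{"tx":-0.26,"ty":0.14,"tz":0,"jaw":0.4,"turn":0},{"tx":-0.37,"ty":0.2,"tz":0,"jaw":0.4,"turn":0},{"tx":-0.48,"ty":0.26,"tz":0,"jaw":0.4,"turn":0},{"tx":-0.59,"ty":0.32,"tz":0,"jaw":0.4,"turn":0},{"tx":-0.7,"ty":0.38,"tz":0,"jaw":0.4,"turn":0},{"tx":-0.81,"ty":0.44,"tz":0,"jaw":0.4,"turn":0},{"tx":-0.91,"ty":0.49,"tz":0,"jaw":0.4,"turn":0},{"tx":-0.97,"ty":0.52,"tz":0,"jaw":0.4,"turn":0},{"tx":-0.99,"ty":0.54,"tz":0,"jaw":0.4,"turn":0},{"tx":-0.99,"ty":0.54,"tz":0,"jaw":0.4,"turn":0}]'

```text
t: 54.5
tool_pos: [0.5859, 0.1004, 0.139]
orientation: [-2.333, -2.102, 0.002]
force: [0.1, 1.0, -1.9]
opening: 0.0513
```

```bash
python3 look.py s26.png; python3 - <<'E'
from h import *
plan(.594,.0765,.045,-.1)
E
```

```text
board
plate
(107, array([ 0.5849, -0.0244]), 0.0266, np.float64(0.103))
(286, array([ 0.6779, -0.0382]), 0.0281, np.float64(0.104))
(330, array([0.6943, 0.0628]), 0.0274, np.float64(0.105))
t 54.55 pos [0.5857 0.1014 0.1392] phi -0.1030 q1 0.085 q6 0.188 open 0.0520 F [-0.   0.5 -1.4]
tx -0.0798 ty 0.0366 tz 0.3140 (|d| 0.098) turn -0.0010 (rows 0.0) tilt [-0.002  0.    -1.   ]
```

Emit:
drive_tool --steps '[{"tx":-0.05,"ty":0.02,"tz":0,"jaw":0.4,"turn":0},{"tx":-0.08,"ty":0.035,"tz":0.03,"jaw":0.4,"turn":0},{"tx":-0.08,"ty":0.035,"tz":0.09,"jaw":0.4,"turn":0},{"tx":-0.08,"ty":0.035,"tz":0.16,"jaw":0.4,"turn":0},{"tx":-0.08,"ty":0.035,"tz":0.22,"jaw":0.4,"turn":0},{"tx":-0.08,"ty":0.035,"tz":0.27,"jaw":0.4,"turn":0},{"tx":-0.08,"ty":0.035,"tz":0.3,"jaw":0.4,"turn":0},{"tx":-0.08,"ty":0.035,"tz":0.31,"jaw":0.4,"turn":0},{"tx":-0.08,"ty":0.035,"tz":0.31,"jaw":0.4,"turn":0},{"tx":-0.08,"ty":0.035,"tz":0.31,"jaw":0.4,"turn":0}]'

```text
t: 55.55
tool_pos: [0.595, 0.0761, 0.0481]
orientation: [2.331, 2.104, 0.002]
force: [-0.0, -0.1, -2.0]
opening: 0.052
```

```bash
python3 - <<'E'
from h import *
plan(.594,.0765,.03,-.1)
E
```

```text
t 55.55 pos [0.595  0.0761 0.0481] phi -0.1024 q1 0.042 q6 0.144 open 0.0520 F [-0.  -0.1 -2. ]
tx 0.0008 ty -0.0035 tz 0.0605 (|d| 0.018) turn -0.0008 (rows 0.0) tilt [ 0.002  0.    -1.   ]
```

Emit:
drive_tool --steps '[{"tx":0,"ty":0,"tz":0.015,"jaw":0.4,"turn":0},{"tx":0,"ty":0,"tz":0.028,"jaw":0.4,"turn":0},{"tx":0,"ty":0,"tz":0.039,"jaw":0.4,"turn":0},{"tx":0,"ty":0,"tz":0.048,"jaw":0.4,"turn":0},{"tx":0,"ty":0,"tz":0.054,"jaw":0.4,"turn":0},{"tx":0,"ty":0,"tz":0.057,"jaw":0.4,"turn":0},{"tx":0,"ty":0,"tz":0.059,"jaw":0.4,"turn":0},{"tx":0,"ty":0,"tz":0.059,"jaw":0.4,"turn":0}]'

```text
t: 56.35
tool_pos: [0.594, 0.0761, 0.0305]
orientation: [-2.332, -2.105, 0.001]
force: [-6.5, -0.8, 8.0]
opening: 0.0519
```

Emit:
drive_tool --steps '[{"tx":0,"ty":0,"tz":-0.002,"jaw":0.4,"turn":0},{"tx":0,"ty":0,"tz":-0.002,"jaw":0.6,"turn":0},{"tx":0,"ty":0,"tz":-0.002,"jaw":0.65,"turn":0},{"tx":0,"ty":0,"tz":-0.002,"jaw":0.7,"turn":0},{"tx":0,"ty":0,"tz":-0.002,"jaw":0.7,"turn":0},{"tx":0,"ty":0,"tz":-0.05,"jaw":0.7,"turn":0},{"tx":0,"ty":0,"tz":-0.12,"jaw":0.7,"turn":0},{"tx":0,"ty":0,"tz":-0.22,"jaw":0.7,"turn":0},{"tx":0,"ty":0,"tz":-0.32,"jaw":0.7,"turn":0},{"tx":0,"ty":-0.05,"tz":-0.41,"jaw":0.6,"turn":0},{"tx":-0.1,"ty":-0.15,"tz":-0.45,"jaw":0.6,"turn":0},{"tx":-0.22,"ty":-0.27,"tz":-0.45,"jaw":0.6,"turn":0}]'

```text
t: 57.55
tool_pos: [0.5091, 0.0193, 0.1686]
orientation: [2.327, 2.104, 0.007]
force: [-1.3, -1.5, 0.9]
opening: 0.0561
```

Emit:
drive_tool --steps '[{"tx":-0.1,"ty":-0.05,"tz":0,"jaw":0.6,"turn":0},{"tx":-0.23,"ty":-0.1,"tz":0,"jaw":0.6,"turn":0},{"tx":-0.36,"ty":-0.1,"tz":0,"jaw":0.6,"turn":0},{"tx":-0.49,"ty":-0.1,"tz":0,"jaw":0.6,"turn":0},{"tx":-0.62,"ty":-0.1,"tz":0,"jaw":0.6,"turn":0},{"tx":-0.75,"ty":-0.1,"tz":0,"jaw":0.6,"turn":0},{"tx":-0.86,"ty":-0.1,"tz":0,"jaw":0.6,"turn":0},{"tx":-0.95,"ty":-0.1,"tz":0,"jaw":0.6,"turn":0},{"tx":-0.95,"ty":-0.1,"tz":0,"jaw":0.6,"turn":0},{"tx":-0.95,"ty":-0.1,"tz":0,"jaw":0.6,"turn":0}]'

```text
t: 58.55
tool_pos: [0.4486, -0.2615, 0.1653]
orientation: [2.334, 2.103, 0.001]
force: [0.4, -0.9, -0.2]
opening: 0.056
```

```bash
python3 look.py s27.png; python3 - <<'E'
from h import *
plan(.475,.0417,.14,-2)
ps=[robot.read_camera('top')[0].astype(np.float32) for _ in range(4)];p=np.mean(ps,0).astype(np.uint8);cv2.imwrite('pics/t27.png',p);crop('top',p,(280,195,340,250),12,'t27c.png')
ps=[robot.read_camera('scene')[0].astype(np.float32) for _ in range(4)];p=np.mean(ps,0).astype(np.uint8);crop('scene',p,(310,185,375,235),12,'s27c.png')
E
```

```text
board
plate
(261, array([ 0.5751, -0.0234]), 0.0285, np.float64(0.104))
(288, array([ 0.6777, -0.0381]), 0.0276, np.float64(0.105))
(294, array([0.592 , 0.0753]), 0.0283, np.float64(0.104))
(329, array([0.694, 0.063]), 0.0276, np.float64(0.105))
t 58.60 pos [ 0.4487 -0.2608  0.1651] phi -0.1028 q1 -0.626 q6 -0.523 open 0.0559 F [-0.1  0.5  0.2]
tx 1.0119 ty -0.0163 tz 0.0838 (|d| 0.305) turn 0.6039 (rows 12.6) tilt [ 0.001  0.    -1.   ]
```

View pics/t27.png

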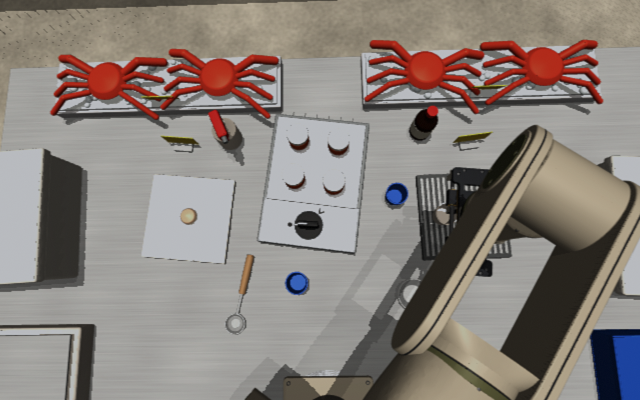

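View pics/t27c.png

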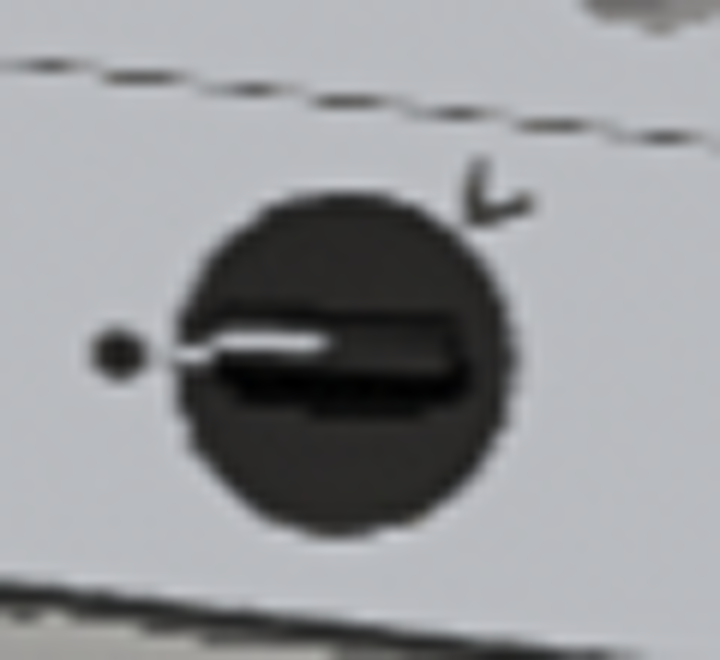

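View pics/s27c.png

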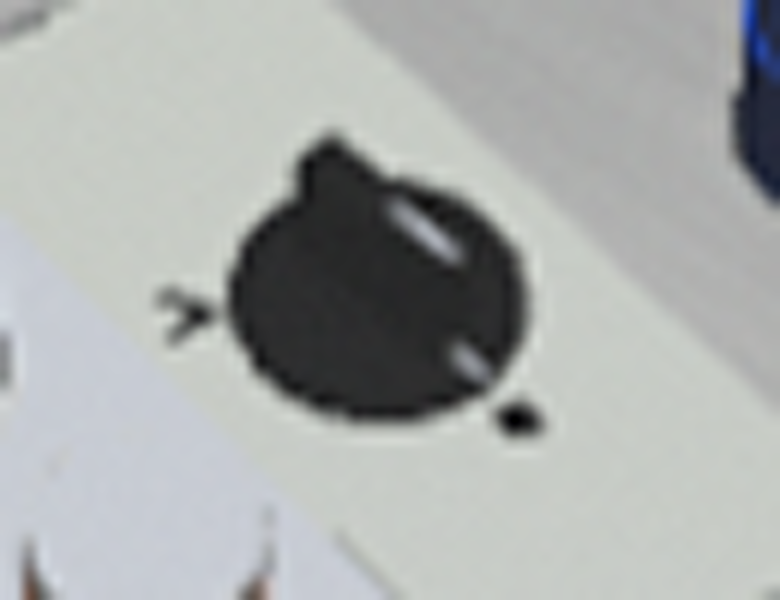

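```bash
cat > dial.py <<'E'
from h import *
from scipy.optimize import minimize
th=np.linspace(0,2*np.pi,60)
def fit(n,p,ang,box,k=8):
    x0,y0,x1,y1=box
    g=cv2.resize(cv2.cvtColor(p,cv2.COLOR_BGR2GRAY)[y0:y1,x0:x1],None,fx=k,fy=k,interpolation=cv2.INTER_CUBIC).astype(float)
    dark=(g<100).astype(np.uint8)
    l,c=nd.label(dark);s=nd.sum(dark,l,range(1,c+1));big=(l==1+np.argmax(s));big=nd.binary_fill_holes(nd.binary_closing(big,np.ones((15,15))))
    def poly(P): return np.array([(((u+.5-x0)*k-.5),((v+.5-y0)*k-.5)) for u,v in (px(n,q) for q in P)])
    c_,M=cal(n)
    def mask(D):
        m=np.zeros(big.shape,np.uint8)
        pts=[]
        for z in(.040,.046): pts.append(poly([(D[0]+.036*np.cos(t),D[1]+.036*np.sin(t),z) for t in th]))
        h=cv2.convexHull(np.vstack(pts).astype(np.float32)); cv2.fillPoly(m,[np.round(h*16).astype(np.int32)],1,shift=4)
        bp=[]
        for a in(-.025,.025):
            for b in(-.007,.007):
                for z in(.046,.08): bp.append((D[0]+a*np.cos(ang)-b*np.sin(ang),D[1]+a*np.sin(ang)+b*np.cos(ang),z))
        h=cv2.convexHull(poly(bp).astype(np.float32)); cv2.fillPoly(m,[np.round(h*16).astype(np.int32)],1,shift=4)
        return m
    f=lambda D:(mask(D)!=big).sum()
    r=min((minimize(f,D0,method='Nelder-Mead',options=dict(initial_simplex=[D0,np.add(D0,(.004,0)),np.add(D0,(0,.004))])) for D0 in [(.475,.037),(.476,.042)]),key=lambda r:r.fun)
    D=r.x
    # rectified panel view z=.04, polar darkness
    gg=cv2.cvtColor(p,cv2.COLOR_BGR2GRAY).astype(np.float32)
    A=np.linspace(-np.pi,np.pi,1440,endpoint=False);Rr=np.linspace(.040,.054,57)
    U=np.array([[px(n,(D[0]+rr*np.cos(a),D[1]+rr*np.sin(a),.04)) for a in A] for rr in Rr],np.float32)
    V=cv2.remap(gg,U[...,0],U[...,1],cv2.INTER_CUBIC)
    W=np.clip(170-V,0,None)
    return D,r.fun,A,Rr,W
def cent(A,Rr,W,a0,w,r0,r1):
    i=np.abs((A-a0+np.pi)%(2*np.pi)-np.pi)<w; j=(Rr>=r0)&(Rr<=r1); X=W[j][:,i]*Rr[j][:,None]; return (X.sum(0)*A[i]).sum()/X.sum(), (X.sum(1)*Rr[j]).sum()/X.sum()
E
python3 - <<'E'
from dial import *
for n,box in(('top',(280,195,340,250)),('scene',(318,185,368,232))):
    p=np.mean([robot.read_camera(n)[0].astype(float) for _ in range(4)],0).astype(np.uint8)
    D,e,A,Rr,W=fit(n,p,1.51,box)
    print(n,D.round(4),e)
    print(' dot',cent(A,Rr,W,1.5,.25,.041,.054)); 
    for r0,r1 in((.042,.054),(.044,.052),(.046,.054)): print(' arrow',cent(A,Rr,W,-.75,.35,r0,r1))
    v=(W-W.min());cv2.imwrite(f'pics/pol_{n}.png',cv2.resize(np.clip(255-W*1.5,0,255).astype(np.uint8)[::-1],(760,300)))
E
```

```text
Traceback (most recent call last):
  File "dial.py", line 23, in fit
    r=min((minimize(f,D0,method='Nelder-Mead',options=dict(initial_simplex=[D0,np.add(D0,(.004,0)),np.add(D0,(0,.004))])) for D0 in [(.475,.037),(.476,.042)]),key=lambda r:r.fun)
  File "dial.py", line 23, in <genexpr>
    r=min((minimize(f,D0,method='Nelder-Mead',options=dict(initial_simplex=[D0,np.add(D0,(.004,0)),np.add(D0,(0,.004))])) for D0 in [(.475,.037),(.476,.042)]),key=lambda r:r.fun)
           ~~~~~~~~^^^^^^^^^^^^^^^^^^^^^^^^^^^^^^^^^^^^^^^^^^^^^^^^^^^^^^^^^^^^^^^^^^^^^^^^^^^^^^^^^^^^^^^^^^^^^^^^^^^^^^
  File "dial.py", line 22, in <lambda>
    f=lambda D:(mask(D)!=big).sum()
                ~~~~^^^
  File "dial.py", line 14, in mask
    for z in(.040,.046): pts.append(poly([(D[0]+.036*np.cos(t),D[1]+.036*np.sin(t),z) for t in th]))
                                    ~~~~^^^^^^^^^^^^^^^^^^^^^^^^^^^^^^^^^^^^^^^^^^^^^^^^^^^^^^^^^^^
  File "dial.py", line 9, in poly
    def poly(P): return np.array([(((u+.5-x0)*k-.5),((v+.5-y0)*k-.5)) for u,v in (px(n,q) for q in P)])
                                                                                 ^^^^^^^^^^^^^^^^^^^^
  File "dial.py", line 9, in <genexpr>
    def poly(P): return np.array([(((u+.5-x0)*k-.5),((v+.5-y0)*k-.5)) for u,v in (px(n,q) for q in P)])
                                                                                  ~~^^^^^
  File "h.py", line 9, in px
    c,M=cal(n);q=M.T@(np.array(P)-c['eye']);return c['fx']*q[0]/q[2]+c['cx'],c['fy']*q[1]/q[2]+c['cy']
        ~~~^^^
  File "h.py", line 5, in cal
    c=robot.get_calibration(n);return c,R.from_rotvec(c['attitude']).as_matrix()
ValueError: time passes only in moves, steps and waits
```

Too many calibration calls. I'll cache them.

```bash
sed -i 's/^def cal(n):/import functools\n@functools.lru_cache\ndef cal(n):/' h.py; cat > dl.py <<'E'
from dial import *
import sys
ang=float(sys.argv[1])
for n,box in(('top',(280,195,340,250)),('scene',(318,185,368,232))):
    p=np.mean([robot.read_camera(n)[0].astype(float) for _ in range(3)],0).astype(np.uint8)
    D,e,A,Rr,W=fit(n,p,ang,box)
    print(n,D.round(4),e)
    print(' dot',cent(A,Rr,W,1.5,.25,.041,.054)); 
    for r0,r1 in((.042,.054),(.044,.052),(.046,.054)): print(' arrow',cent(A,Rr,W,-.75,.35,r0,r1))
    cv2.imwrite(f'pics/pol_{n}.png',cv2.resize(np.clip(255-W*1.5,0,255).astype(np.uint8)[::-1],(760,300)))
print(robot.read_state()['t'])
E
python3 dl.py 1.51
```

```text
top [0.4758 0.0384] 2202.0
 dot (np.float64(1.510265011773995), np.float64(0.04684007486307165))
 arrow (np.float64(-0.7579474028106973), np.float64(0.046551611032339804))
 arrow (np.float64(-0.7581194168155249), np.float64(0.04736224496012431))
 arrow (np.float64(-0.767175562284669), np.float64(0.04878544069396296))
scene [0.4724 0.0394] 2772.0
 dot (np.float64(1.4903350139834306), np.float64(0.0473385989507868))
 arrow (np.float64(-0.724265607722191), np.float64(0.046098914547502375))
 arrow (np.float64(-0.7237680147237125), np.float64(0.04706207644924431))
 arrow (np.float64(-0.7268408720574637), np.float64(0.04835981643809015))
59.5
```

View pics/pol_top.png

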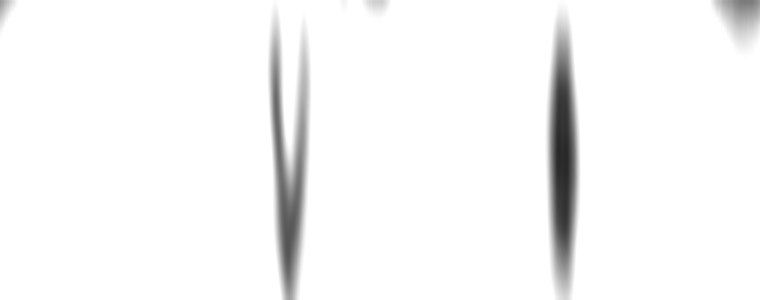

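View pics/pol_scene.png

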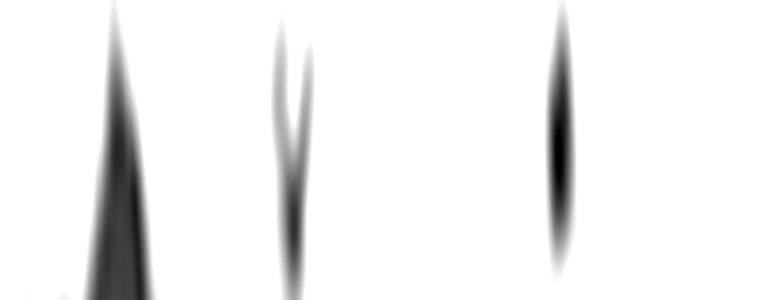

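Emit:
drive_tool --steps '[{"tx":0.08,"ty":0,"tz":0,"jaw":0.6,"turn":-0.013},{"tx":0.2,"ty":0,"tz":0,"jaw":0.6,"turn":-0.013},{"tx":0.33,"ty":0,"tz":0,"jaw":0.6,"turn":-0.013},{"tx":0.46,"ty":0,"tz":0,"jaw":0.6,"turn":-0.013},{"tx":0.59,"ty":0,"tz":0,"jaw":0.6,"turn":-0.013},{"tx":0.72,"ty":-0.01,"tz":0,"jaw":0.6,"turn":-0.013},{"tx":0.84,"ty":-0.015,"tz":0,"jaw":0.6,"turn":-0.013},{"tx":0.93,"ty":-0.017,"tz":0,"jaw":0.6,"turn":-0.013},{"tx":0.99,"ty":-0.018,"tz":0,"jaw":0.6,"turn":-0.013},{"tx":0.998,"ty":-0.018,"tz":0,"jaw":0.6,"turn":-0.013},{"tx":0.998,"ty":-0.018,"tz":0,"jaw":0.6,"turn":-0.013},{"tx":0.998,"ty":-0.018,"tz":0,"jaw":0.6,"turn":-0.013}]'

```text
t: 60.7
tool_pos: [0.4738, 0.0364, 0.1644]
orientation: [2.289, 2.151, -0.001]
force: [-1.2, 1.1, -1.1]
opening: 0.0559
```

```bash
python3 - <<'E'
from h import *
plan(.4745,.0405,.021,-.06)
E
```

```text
t 60.70 pos [0.4738 0.0364 0.1644] phi -0.0622 q1 -0.031 q6 0.031 open 0.0559 F [-1.2  1.1 -1.1]
tx 0.0139 ty 0.0015 tz 0.4779 (|d| 0.143) turn -0.0007 (rows 0.0) tilt [-0. -0. -1.]
```

Emit:
drive_tool --steps '[{"tx":0.014,"ty":0.001,"tz":0.05,"jaw":0.6,"turn":0},{"tx":0.014,"ty":0.001,"tz":0.12,"jaw":0.6,"turn":0},{"tx":0.014,"ty":0.001,"tz":0.2,"jaw":0.6,"turn":0},{"tx":0.014,"ty":0.001,"tz":0.28,"jaw":0.6,"turn":0},{"tx":0.014,"ty":0.001,"tz":0.35,"jaw":0.6,"turn":0},{"tx":0.014,"ty":0.001,"tz":0.41,"jaw":0.6,"turn":0},{"tx":0.014,"ty":0.001,"tz":0.45,"jaw":0.6,"turn":0},{"tx":0.014,"ty":0.001,"tz":0.47,"jaw":0.6,"turn":0},{"tx":0.014,"ty":0.001,"tz":0.477,"jaw":0.6,"turn":0},{"tx":0.014,"ty":0.001,"tz":0.477,"jaw":0.6,"turn":0}]'

```text
t: 61.7
tool_pos: [0.4747, 0.0413, 0.0216]
orientation: [2.289, 2.151, 0.0]
force: [-0.1, -0.8, 0.0]
opening: 0.056
```

Emit:
drive_tool --steps '[{"tx":0,"ty":0,"tz":0,"jaw":0.4,"turn":0},{"tx":0,"ty":0,"tz":0,"jaw":0.2,"turn":0},{"tx":0,"ty":0,"tz":0,"jaw":0,"turn":0},{"tx":0,"ty":0,"tz":0,"jaw":0,"turn":0},{"tx":0,"ty":0,"tz":0,"jaw":0,"turn":0},{"tx":0,"ty":0,"tz":0,"jaw":0,"turn":0},{"tx":0,"ty":0,"tz":0,"jaw":0,"turn":0},{"tx":0,"ty":0,"tz":0,"jaw":0,"turn":0},{"tx":0,"ty":0,"tz":0,"jaw":0,"turn":0}]' --force 30

```text
t: 62.6
tool_pos: [0.4759, 0.0413, 0.0216]
orientation: [2.287, 2.15, 0.003]
force: [7.1, 0.4, -5.9]
opening: 0.0137
```

```bash
python3 - <<'E'
from h import *
plan(.4745,.0405,.021,-2.295)
E
```

```text
t 62.60 pos [0.4759 0.0413 0.0216] phi -0.0617 q1 -0.021 q6 0.041 open 0.0137 F [ 7.1  0.4 -5.9]
tx -0.0030 ty -0.0046 tz 0.0021 (|d| 0.002) turn 0.7109 (rows 14.9) tilt [ 0.003 -0.    -1.   ]
```

Emit:
drive_tool --steps '[{"tx":0,"ty":0.003,"tz":0,"jaw":0,"turn":0},{"tx":0,"ty":0.003,"tz":0,"jaw":0,"turn":0.02},{"tx":0,"ty":0.003,"tz":0,"jaw":0,"turn":0.045},{"tx":0,"ty":0.003,"tz":0,"jaw":0,"turn":0.07},{"tx":0,"ty":0.003,"tz":0,"jaw":0,"turn":0.095},{"tx":0,"ty":0.003,"tz":0,"jaw":0,"turn":0.12},{"tx":0,"ty":0.003,"tz":0,"jaw":0,"turn":0.145},{"tx":0,"ty":0.003,"tz":0,"jaw":0,"turn":0.17},{"tx":0,"ty":0.003,"tz":0,"jaw":0,"turn":0.195},{"tx":0,"ty":0.003,"tz":0,"jaw":0,"turn":0.22},{"tx":0,"ty":0.003,"tz":0,"jaw":0,"turn":0.24},{"tx":0,"ty":0.003,"tz":0,"jaw":0,"turn":0.24}]'

```text
t: 63.8
tool_pos: [0.4769, 0.0409, 0.0216]
orientation: [2.92, 1.154, 0.004]
force: [7.7, -2.5, -5.5]
opening: 0.014
```

```bash
python3 - <<'E'
from h import *
plan(.4745,.0405,.021,-2.295)
s=robot.read_state();M=R.from_rotvec(s['orientation']).as_matrix();print('tool F',(M.T@s['force']).round(1))
E
```

```text
t 63.80 pos [0.4769 0.0409 0.0216] phi -0.8181 q1 -0.021 q6 0.797 open 0.0140 F [ 7.7 -2.5 -5.5]
tx -0.0067 ty -0.0046 tz 0.0021 (|d| 0.003) turn 0.4701 (rows 9.8) tilt [ 0.003 -0.001 -1.   ]
tool F [3.9 7.1 5.5]
```

Emit:
drive_tool --steps '[{"tx":0.002,"ty":0.003,"tz":0,"jaw":0,"turn":0.02},{"tx":0.002,"ty":0.003,"tz":0,"jaw":0,"turn":0.045},{"tx":0.002,"ty":0.003,"tz":0,"jaw":0,"turn":0.07},{"tx":0.002,"ty":0.003,"tz":0,"jaw":0,"turn":0.095},{"tx":0.002,"ty":0.003,"tz":0,"jaw":0,"turn":0.12},{"tx":0.002,"ty":0.003,"tz":0,"jaw":0,"turn":0.145},{"tx":0.002,"ty":0.003,"tz":0,"jaw":0,"turn":0.17},{"tx":0.002,"ty":0.003,"tz":0,"jaw":0,"turn":0.195},{"tx":0.002,"ty":0.003,"tz":0,"jaw":0,"turn":0.22},{"tx":0.002,"ty":0.003,"tz":0,"jaw":0,"turn":0.24},{"tx":0.002,"ty":0.003,"tz":0,"jaw":0,"turn":0.24}]'

```text
t: 64.9
tool_pos: [0.4773, 0.0399, 0.0216]
orientation: [3.14, -0.002, 0.003]
force: [4.7, -5.9, -3.1]
opening: 0.014
```

```bash
python3 - <<'E'
from h import *
plan(.4745,.0405,.021,-2.295)
s=robot.read_state();M=R.from_rotvec(s['orientation']).as_matrix();print('tool F',(M.T@s['force']).round(1))
E
```

```text
t 64.90 pos [0.4773 0.0399 0.0216] phi -1.5721 q1 -0.022 q6 1.551 open 0.0140 F [ 4.7 -5.9 -3.1]
tx -0.0094 ty -0.0020 tz 0.0020 (|d| 0.003) turn 0.2301 (rows 4.8) tilt [ 0.002 -0.002 -1.   ]
tool F [4.8 5.9 3.1]
```

Emit:
drive_tool --steps '[{"tx":0,"ty":0.003,"tz":0,"jaw":0,"turn":0.02},{"tx":0,"ty":0.003,"tz":0,"jaw":0,"turn":0.045},{"tx":0,"ty":0.003,"tz":0,"jaw":0,"turn":0.07},{"tx":0,"ty":0.003,"tz":0,"jaw":0,"turn":0.095},{"tx":0,"ty":0.003,"tz":0,"jaw":0,"turn":0.12},{"tx":0,"ty":0.003,"tz":0,"jaw":0,"turn":0.145},{"tx":0,"ty":0.003,"tz":0,"jaw":0,"turn":0.17},{"tx":0,"ty":0.003,"tz":0,"jaw":0,"turn":0.195},{"tx":0,"ty":0.003,"tz":0,"jaw":0,"turn":0.215},{"tx":0,"ty":0.003,"tz":0,"jaw":0,"turn":0.23},{"tx":0,"ty":0.003,"tz":0,"jaw":0,"turn":0.23}]'

```text
t: 66.0
tool_pos: [0.477, 0.039, 0.0216]
orientation: [2.937, -1.111, 0.003]
force: [2.5, -5.7, -1.5]
opening: 0.0139
```

```bash
python3 - <<'E'
from h import *
plan(.4745,.0405,.021,-2.295)
p=np.mean([robot.read_camera('scene')[0].astype(np.float32) for _ in range(3)],0).astype(np.uint8);crop('scene',p,(310,185,375,235),12,'s30c.png')
E
```

```text
t 66.00 pos [0.477  0.039  0.0216] phi -2.2941 q1 -0.024 q6 2.271 open 0.0139 F [ 2.5 -5.7 -1.5]
tx -0.0096 ty 0.0016 tz 0.0019 (|d| 0.003) turn 0.0003 (rows 0.0) tilt [ 0.001 -0.002 -1.   ]
```

View pics/s30c.png

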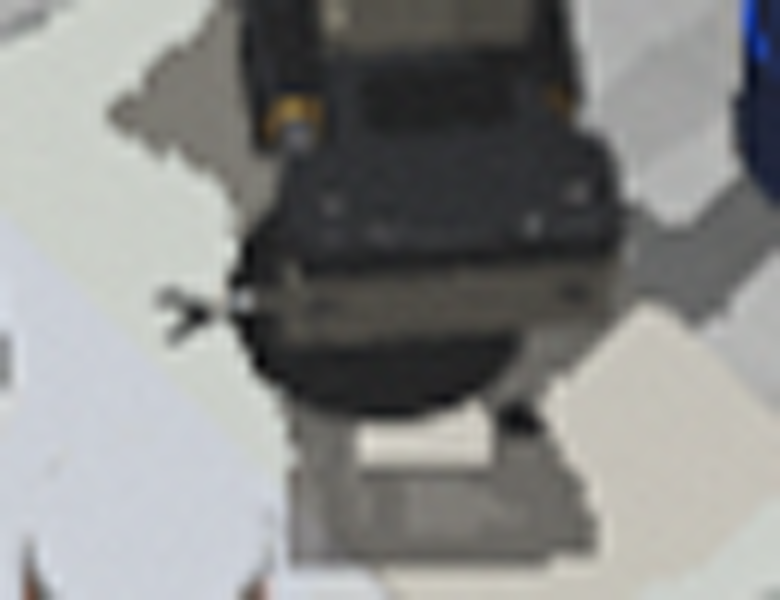

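Emit:
drive_tool --steps '[{"tx":0,"ty":0.003,"tz":0,"jaw":0,"turn":0},{"tx":0,"ty":0.003,"tz":0,"jaw":0.3,"turn":0},{"tx":0,"ty":0.003,"tz":0,"jaw":0.5,"turn":0},{"tx":0,"ty":0.003,"tz":0,"jaw":0.6,"turn":0},{"tx":0,"ty":0.003,"tz":0,"jaw":0.6,"turn":0},{"tx":0,"ty":0,"tz":-0.07,"jaw":0.6,"turn":0},{"tx":0,"ty":0,"tz":-0.15,"jaw":0.6,"turn":0},{"tx":0,"ty":0,"tz":-0.25,"jaw":0.6,"turn":0},{"tx":0,"ty":0,"tz":-0.35,"jaw":0.6,"turn":0},{"tx":0,"ty":0,"tz":-0.45,"jaw":0.6,"turn":0},{"tx":0,"ty":0,"tz":-0.5,"jaw":0.6,"turn":0},{"tx":0,"ty":0,"tz":-0.5,"jaw":0.6,"turn":0}]'

```text
t: 67.35
tool_pos: [0.478, 0.0403, 0.1737]
orientation: [-2.938, 1.108, -0.007]
force: [0.0, 0.3, -1.0]
opening: 0.056
```

```bash
python3 - <<'E'
from h import *
plan(.43,-.2,.17,-2.295)
E
```

```text
t 67.35 pos [0.478  0.0403 0.1737] phi -2.2920 q1 -0.023 q6 2.269 open 0.0560 F [ 0.   0.3 -1. ]
tx 0.4086 ty 0.7071 tz 0.0117 (|d| 0.245) turn 0.0009 (rows 0.0) tilt [ 0.004 -0.    -1.   ]
```

Emit:
drive_tool --steps '[{"tx":0.04,"ty":0.08,"tz":0,"jaw":0.6,"turn":0},{"tx":0.1,"ty":0.17,"tz":0,"jaw":0.6,"turn":0},{"tx":0.16,"ty":0.28,"tz":0,"jaw":0.6,"turn":0},{"tx":0.23,"ty":0.4,"tz":0,"jaw":0.6,"turn":0},{"tx":0.3,"ty":0.52,"tz":0,"jaw":0.6,"turn":0},{"tx":0.36,"ty":0.63,"tz":0,"jaw":0.6,"turn":0},{"tx":0.4,"ty":0.7,"tz":0,"jaw":0.6,"turn":0},{"tx":0.4,"ty":0.7,"tz":0,"jaw":0.6,"turn":0},{"tx":0.4,"ty":0.7,"tz":0,"jaw":0.6,"turn":0}]'

```text
t: 68.25
tool_pos: [0.4269, -0.1963, 0.1695]
orientation: [-2.938, 1.111, 0.004]
force: [0.1, 0.5, -0.7]
opening: 0.0559
```

```bash
python3 look.py s31.png; python3 - <<'E'
from h import *
p=np.mean([robot.read_camera('top')[0].astype(np.float32) for _ in range(3)],0).astype(np.uint8);cv2.imwrite('pics/t31.png',p);crop('top',p,(280,195,340,250),12,'t31c.png');cv2.imwrite('ttop.png',p)
p=np.mean([robot.read_camera('scene')[0].astype(np.float32) for _ in range(3)],0).astype(np.uint8);crop('scene',p,(310,185,375,235),12,'s31c.png')
E
```

```text
board
plate
(260, array([ 0.5752, -0.0245]), 0.0281, np.float64(0.105))
(291, array([ 0.678 , -0.0372]), 0.0279, np.float64(0.105))
(293, array([0.5928, 0.0752]), 0.0276, np.float64(0.105))
(327, array([0.6937, 0.063 ]), 0.0283, np.float64(0.106))
```

View pics/t31c.png

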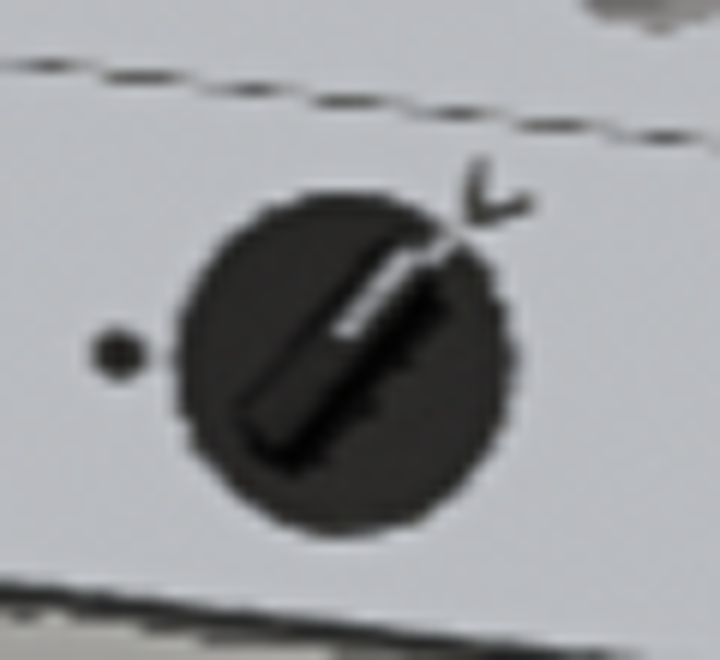

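View pics/s31c.png

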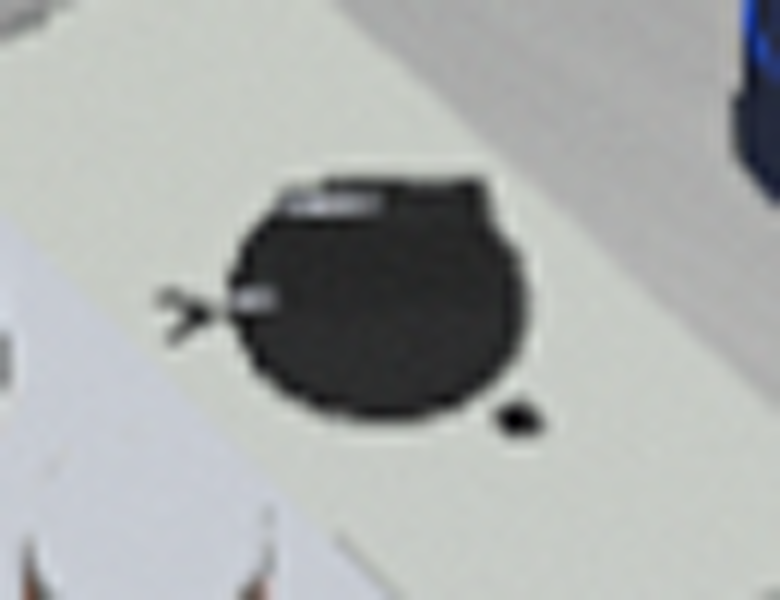

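View pics/t31.png

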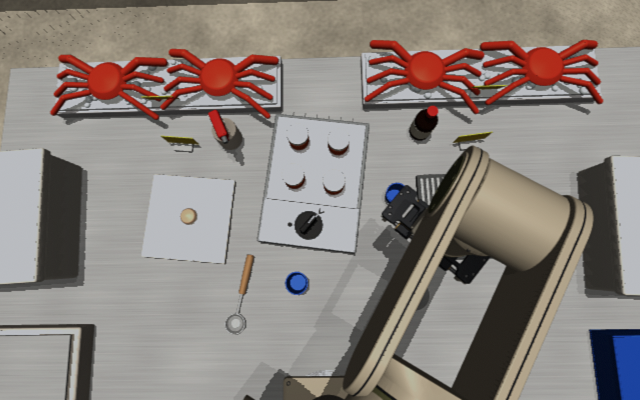

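View pics/s31.png

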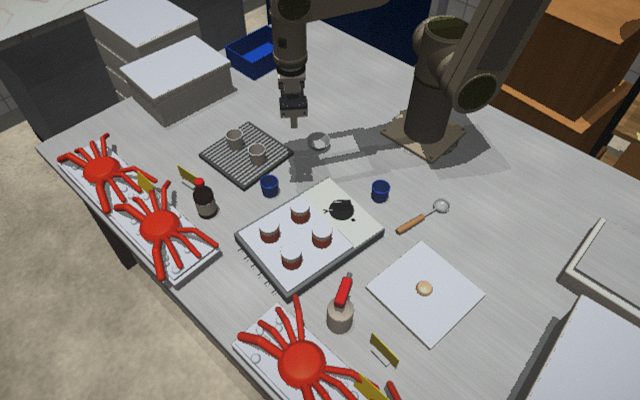

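All checks agree, so I'm handing in the job.

```bash
python3 - <<'E'
from h import *
p,d=robot.read_camera('scene');print('tubs',blobs('scene',d,(.057,.075),(.4,.6,-.47,-.22)))
print(robot.read_state()['t'],robot.close_job())
E
```

```text
tubs [(103, array([ 0.4971, -0.3996]), 0.0304, np.float64(0.072)), (107, array([ 0.4933, -0.2966]), 0.0311, np.float64(0.071))]
the job is handed in; nothing more can be done
68.65 None
```

The job is done and handed in at about 69 s, in the order you asked:
- **Dial to dot:** I turned it there first and left it while changing the stock.
- **Tubs:** Both white tubs stand upright on the drain tray.
- **Jars:** All four jars stand upright on the metal plate. I set each tub and jar down until the wrist felt light contact (4–12 N), then released it.
- **Dial to arrow:** I turned it only once everything was in place.

**Last checks:** The four lids measured about 0.10 m high, all well inside the plate. Both tub rims measured about 0.07 m, over the drain. The pointer lines up with the arrow in both views, to within about 0.03 rad. The bystanders and the blue tubs looked unmoved, I saw no jar get knocked, and the gripper was clear of everything.

**What disagreed or failed:**
- **Fingertip height:** The real fingertips were about 32 mm higher than the reported position, so my first grip on the dial closed above the bar without moving it. I corrected for this and repeated it.
- **Camera positions:** The two cameras differed by about 4–5 mm in y. I used the scene camera for all grasps and placings because the forces on the gripper agreed with it better.
- **Arrow angle:** The dot-to-arrow angle measured 2.26 rad from the top camera and 2.19 rad from the scene camera. I turned the dial 2.23 rad.

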